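# Hang the lift-off door on the parts cabinet

## Task

Take the perforated door with the two hinge knuckles out of the rack, hang it gently on the small parts cabinet by lowering both knuckles over the two upright hinge pins until it sits fully down, then let go and swing it shut against the cabinet's front. Do not press or drop the door hard on the hinge: keep it under 40 N; leave the blank panel in the rack.

Things in the scene. Friction and masses are not known exactly. Their poses are not given: they have to be found in the camera images.
- cabinet: Low blue steel cabinet 120 deep (x) x 130 wide (y) x 165 mm high, fixed, its open front facing its own +x (away from the robot). Origin: centre of its underside, on the table. A door-stop frame round the opening has its face at x = +75, y = -65 to +65. At the front's -y corner a steel bracket carries two upright hinge pins, one above the other.
- hinge_low (a point): Hinge centre at the lower pin's foot (cabinet x = +87, y = -90; 34 mm up). Pin: 8 mm diameter, 20 tall, flat top, on a 16 mm round shoulder where the knuckle rests. The pins sit on locked eccentric adjusters of unknown setting: both stand 4.5 mm away from this point, the same way, in any level direction, unmeasured: feel for them. x, y, z of the point are true. Pins do not give.
- hinge_up (a point): Hinge centre at the upper pin's foot, 90 mm straight above the lower (124 mm up). Same pin, same 4.5 mm off-centre the same way. Both pins are met at the same time; the lower knuckle (tube) has to pass in level from the front, between the two pins, since from straight above the upper pin is in its way.
- door: Loose blue perforated panel 144 long (x) x 12 thick (y) x 150 mm high, 0.17 to 0.35 kg, upright in one rack slot. Origin: middle of its bottom edge; z up; x points along it away from the knuckles. Hung, its bottom is 12 mm above the table; it turns freely on the pins and stays where left. Along the cabinet's +x it is open 90 degrees; shut, its x points along the cabinet's +y.
- door_center (a point): Centre of the door's panel, half-way up. The top edge, 75 mm above, can be gripped across its 12 mm thickness. Past the panel's -x end are two steel hinge knuckles, one above the other: vertical tubes open at both ends, 19 mm outside, 11 mm inside diameter, 24 tall, their line 92 mm from this point (20 mm beyond the panel's end).
- door_edge (a point): Middle of the door's free (+x) edge, half-way up, in the middle of the thickness: 72 mm from point door_center. Shut against the stop frame it lies about 81 mm along the cabinet's x.
- socket_low (a point): Centre of the lower knuckle's open underside: door x = -92, 22 mm above the bottom edge.
- socket_up (a point): Centre of the upper knuckle's open underside: door x = -92, 112 mm above the bottom edge.
- blank_center (a point): Centre of a loose plain panel, as long and thick as the door but 110 mm high, without holes or knuckles, standing in the other slot of the rack; to be left there.
- rack: Grey fixed rack 120 (x) x 150 mm; origin: centre of its underside. The panels stand on its floor, 12 mm above the table, in two slots along its x at y = -40 and +40, each 18 mm wide between walls 100 long whose tops are 47 mm above the table. The panels' x is along the rack's x (the door's knuckles at the rack's -x end).
Mind the look-alikes: they are no part of the job. What is shaped like the door but green is not meant. What is shaped like the cabinet but orange is not meant.

How it is judged:
By the outcome, as a careful person would: the job done as asked, in the order asked, and still so for the second after the job is handed in, with the robot touching nothing.
It also fails if it takes over 67 s, if anything falls off the work surface, if the arm or the gripper's body presses on something with over 40 N, if the wrist force passes 120 N, or if a joint passes its speed limit or range.

## Robot

A 7-joint arm with a two-finger parallel gripper is mounted at the origin on the work surface. World frame = base frame: x ahead of the robot, y to its left, z up, the work surface at z = 0. Lengths are in mm, angles in rad, forces in N, time in s.
With the tool pointing down it reaches from about 425 to 925 mm from the base axis. Payload 6.8 kg.
Tool frame: the origin (TCP) lies on the centre line of the jaws, within the pads' length; the fingertips stand env.nose_length ahead of it and the grasp point (between the pads) lies 6 mm ahead of it (env.nose_length is the distance from the TCP to the fingertips, in mm); z points along the fingers, y is the direction in which the jaws open and shut (so a half turn about z gives the same grasp; the last joint's range is limited). The gripper opens to 88 mm and grips with 3 to 60 N. Pads are 20 mm wide; open, the fingers measure 115 mm over their backs; the gripper's body (75 mm by 178 mm) begins 61 mm behind the grasp point.
Start: joints at [1.149, 0.477, 0.022, 1.555, -0.011, 1.109, -0.083], TCP at [208.365, -642.052, 247.664] pointing down, gripper open.
Joint ranges: [-2.96, 2.96], [-0.34, 2.1], [-1.41, 1.46], [0.24, 2.44], [-1.37, 4.51], [0.17, 1.92], [-2.96, 2.96]. Speed limits (rad/s): [2.39, 2.39, 3.14, 3.14, 3.14, 3.14, 3.14].

## Interface

Orientations are given as a rotation vector (axis times angle).
In Python, from plant import telemetry, snapshot, camera_params, order, cut_out, tip_of, env gives the robot as it stands.
- The arm moves only by the tool apply_moves, never from a script. Its argument "steps" is a list of rows, each an object of numbers: "tx", "ty", "tz": the shift along the tool's x, y, z in m; "yaw": the turn about the tool's z in degrees. In form: [{"tx": .., "ty": .., "tz": .., "yaw": ..}, ...]. A call has 1 to 20 rows; each row shifts and turns the pose as measured when the row begins, along the tool's axes as they then stand; what a row does not reach is not made up. A row lasts 1/12 s, in which the tool goes at most 41.7 mm and 7.16 degrees, less where a joint would pass 70% of its speed; a pose out of reach is approached as far as the arm can. A call with a gripper value outside its range is refused whole. "fingers" is the finger opening in m, from 0 to 0.0878, set as the call begins (left out, the last holds). The fingers move at their own pace and stop on an object; "squeeze" is the grip in N (left out, the last holds). Time passes only in rows, so rows that do not move let the fingers close. It gives the time, the measured TCP pose, the force and the opening at its end, in the units of the state.
- telemetry.read_state(): the state, without advancing time (a new reading comes with each control period).
- snapshot(name): name is "side" or "top"; returns the picture (384x512x3 uint8, red, green, blue); there is no depth.
- camera_params(name): a dict with "mtx" (3x3 intrinsics, pixels), "k1" (the pictures are not rectified: a ray, as slopes to the right and down, at radius r is drawn at 1 + k1 r^2 times it, then the intrinsics apply), "extrinsics" (4x4, takes a point from camera to world coordinates). Camera axes: x right, y down, z forward; pixel columns grow to the right and rows downward; lengths in mm; the calibration is good to about 2 mm. A picture is of the moment at which its call begins. camera_params takes no time and is no camera call.
- order.close_job(): hands the job in, once; it reports no verdict.
Trained networks look in the newest picture that a camera, given by its name, has taken for a name from the list of things; names that differ only in an ending like _2 or _b are one class to them, and where a whole thing is asked for, a point or a joint stands for the part that bears it (a point fixed in the world has none). Each returns a list of dicts, best first, with "score" (0 to 1); they miss things now and then, are a little off and sometimes report something else, mostly with a low value. They report only what shows in the picture. A call takes as long as a camera call. They do not tell look-alikes from the thing itself.
- cut_out(label, camera): "region" (384x512 bool, what is visible of it).
- tip_of(label, camera): "position" ([x, y, z] in mm, in world coordinates, good to about 4 mm: a listed point, or the origin of a listed thing).
The state is a dict: "time_s": time; "joints": joint angles; "joint_velocities": joint speeds; "tau": joint torques, N m; "eef_pos": TCP position; "tool_rot": TCP orientation; "contact_force": force on the tool from outside, world axes, zero at the start; "torque": the same for the moment, N m; "gripper_width": opening from 0.0 (shut) to 1.0 (fully open).
Only numpy, scipy, OpenCV 4.12 (cv2) and the standard library are available. Lean on these libraries where they do the work, as an engineer would, in place of code of your own. Each camera call takes 0.05 s, during which the arm holds its last target.

## Working session

There is one attempt and no reset: what is moved stays moved. The work goes in short steps, Python scripts to look and compute and a tool call to move; the robot and the scene stay as the last step left them, time stands still between calls to the robot, and variables do not carry over. Pictures are saved under pics/ and viewed, and the job is handed in when it is done.

Besides the shell and the picture viewer there is one more tool, called after "Emit:" as name([rows], argument=value, ...), one row to a line, values as JSON. apply_moves: Moves the arm, as the interface text tells. Its arguments: {"type":"object","properties":{"steps":{"type":"array","items":{"type":"object","properties":{"tx":{"type":"number"},"ty":{"type":"number"},"tz":{"type":"number"},"yaw":{"type":"number"}}}},"fingers":{"type":"number"},"squeeze":{"type":"number"}},"required":["steps"]}

```bash
ls; mkdir -p pics; python3 - <<'E'
from plant import telemetry, snapshot, camera_params, env
import cv2
print(telemetry.read_state()); print(env.nose_length, [a for a in dir(env) if a[0]!='_'])
for n in("side","top"):
    cv2.imwrite(f"pics/a_{n}.png",cv2.cvtColor(snapshot(n),cv2.COLOR_RGB2BGR)); print(n,camera_params(n))
E
```

```text
pics
{'time_s': 0.0, 'joints': array([ 1.14891317,  0.477767  ,  0.02232608,  1.55643646, -0.0114999 ,
        1.10931358, -0.08308012]), 'joint_velocities': array([-3.30911846e-05,  9.37985081e-04, -1.98938595e-04,  1.71853569e-04,
       -1.50014373e-03,  5.02070739e-04, -3.34784336e-05]), 'tau': array([-2.87421517e-04, -5.82859039e+01,  1.53462019e+00, -2.72618383e+01,
       -5.43187908e-02,  1.69550255e-02,  2.09153845e-04]), 'eef_pos': array([ 208.16891802, -641.51145726,  246.70995576]), 'tool_rot': array([-3.10126477e+00, -4.90679795e-01,  6.35444661e-04]), 'contact_force': array([-0.08954477, -0.20588906, -0.46760547]), 'torque': array([ 0.01784891, -0.00918708, -0.02953618]), 'gripper_width': 0.9976657627711643}
25.0 ['MotionError', 'nose_length']
side {'mtx': array([[374.28847756,   0.        , 255.69262625],
       [  0.        , 374.28847756, 188.16138866],
       [  0.        ,   0.        ,   1.        ]]), 'k1': -0.11814211803670163, 'extrinsics': array([[-7.95250687e-01, -5.14467731e-01,  3.20779206e-01,
         3.10148198e+01],
       [-6.06188625e-01,  6.83941292e-01, -4.05905973e-01,
         4.61666084e+02],
       [-1.05686193e-02, -5.17249710e-01, -8.55769269e-01,
         1.13219745e+03],
       [ 0.00000000e+00,  0.00000000e+00,  0.00000000e+00,
         1.00000000e+00]])}
top {'mtx': array([[352.60918226,   0.        , 259.3824237 ],
       [  0.        , 352.60918226, 187.49988479],
       [  0.        ,   0.        ,   1.        ]]), 'k1': -0.04626567410219734, 'extrinsics': array([[-3.47128840e-03, -9.94962997e-01,  1.00182761e-01,
         3.00995039e+02],
       [-9.99916989e-01,  2.21044747e-03, -1.26936690e-02,
        -3.39237391e+01],
       [ 1.24082822e-02, -1.00218508e-01, -9.94888077e-01,
         1.22337970e+03],
       [ 0.00000000e+00,  0.00000000e+00,  0.00000000e+00,
         1.00000000e+00]])}
```

View pics/a_side.png

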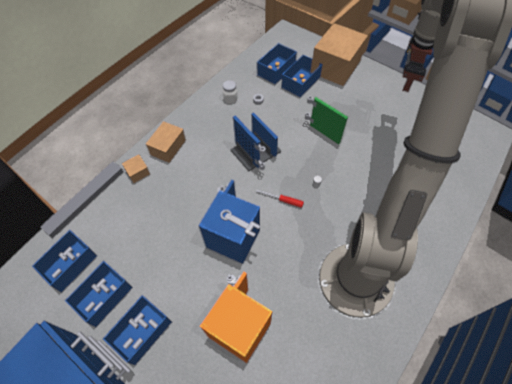

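View pics/a_top.png

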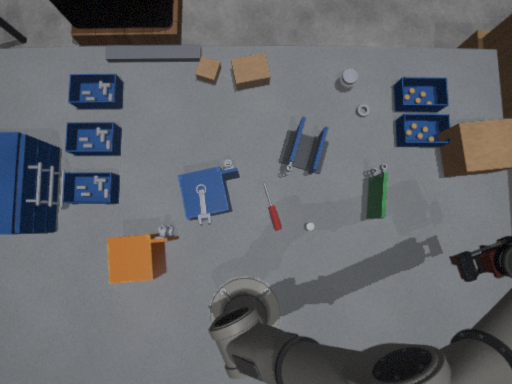

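```bash
python3 - <<'E'
from plant import tip_of, telemetry
import numpy as np
for l in ["door_center","door_edge","socket_low","socket_up","cabinet","rack","blank_center","hinge_low","hinge_up"]:
  for c in ("side","top"):
    for d in tip_of(l,c): print(l,c,np.round(d["position"],1),round(float(d["score"]),2))
print(telemetry.read_state()["time_s"])
E
```

```text
door_center side [ 561.2 -169.1   86.4] 0.85
door_center side [ 388.7 -429.1   77.4] 0.78
door_center top [ 389.1 -433.    78.4] 0.93
door_center top [ 560.9 -165.7   87.4] 0.54
door_edge side [ 317.8 -427.5   75.5] 0.88
door_edge side [ 629.2 -188.4   86. ] 0.67
door_edge top [ 626.3 -186.3   90.2] 0.62
door_edge top [ 311.7 -431.7   72.3] 0.6
socket_low side [ 476.6 -138.9   30.8] 0.79
socket_low side [ 474.4 -446.3   18.9] 0.66
socket_low top [ 471.6 -139.5   33.6] 0.86
socket_low top [ 479.5 -437.3   18.4] 0.72
socket_up side [ 474.9 -441.3  111.1] 0.83
socket_up side [ 471.6 -136.7  122.8] 0.71
socket_up top [ 472.5 -138.   121.5] 0.81
socket_up top [494.5  53.  122.6] 0.74
cabinet side [190.8 338.4  -4.2] 0.97
cabinet side [387.4 121.7   0.9] 0.6
cabinet side [ 558.1 -167.6    9.6] 0.26
cabinet top [ 3.867e+02  1.214e+02 -3.000e-01] 0.96
cabinet top [195.4 337.8   0.9] 0.75
rack side [ 549.1 -204.5    3.6] 0.57
rack top [ 550.1 -204.2    0.9] 0.85
blank_center side [ 539.6 -242.    69.8] 0.95
blank_center top [ 538.6 -243.8   67.7] 0.67
hinge_low side [282.1 256.3  36.7] 0.63
hinge_low top [495.3  51.4  29.5] 0.74
hinge_up side [490.7  51.8 124.6] 0.71
hinge_up side [287.3 262.3 126.3] 0.65
hinge_up top [495.3  50.9 124.2] 0.94
hinge_up top [280.  259.5 123.4] 0.58
1.0
```

The side view shows the blue cabinet at about (230,225), the rack with the two blue panels at (255,140), and the green and orange look-alikes at (328,120) and (237,320). The real door is the left panel of the rack in the top view, with its knuckles at (290,167). Next I'll refine the poses with overlays.

```bash
cat > h.py <<'E'
import numpy as np, cv2
from plant import telemetry, snapshot, camera_params, tip_of, cut_out
from scipy.spatial.transform import Rotation as R
def proj(P,c):
    p=camera_params(c); T=np.linalg.inv(p["extrinsics"]); P=np.atleast_2d(P)
    q=P@T[:3,:3].T+T[:3,3]; s=q[:,:2]/q[:,2:]; r2=(s**2).sum(1,keepdims=True); s=s*(1+p["k1"]*r2)
    return s@p["mtx"][:2,:2].T+p["mtx"][:2,2]
def W(local,x,y,yaw,z=0):
    a=np.radians(yaw); M=np.array([[np.cos(a),-np.sin(a),0],[np.sin(a),np.cos(a),0],[0,0,1]])
    return np.atleast_2d(local)@M.T+[x,y,z]
def box(x0,x1,y0,y1,z0,z1): return np.array([[x,y,z] for x in(x0,x1) for y in(y0,y1) for z in(z0,z1)],float)
ED=[(0,1),(2,3),(4,5),(6,7),(0,2),(1,3),(4,6),(5,7),(0,4),(1,5),(2,6),(3,7)]
def circ(x,y,z,r,n=24):
    t=np.linspace(0,2*np.pi,n); return np.c_[x+r*np.cos(t),y+r*np.sin(t),0*t+z]
def overlay(img,c,boxes,curves,scale,org):
    for B,col in boxes:
        p=(proj(B,c)-org+.5)*scale
        for i,j in ED: cv2.line(img,tuple(int(v) for v in p[i]),tuple(int(v) for v in p[j]),col,1,cv2.LINE_AA)
    for C,col in curves:
        p=(proj(C,c)-org+.5)*scale; cv2.polylines(img,[p.astype(np.int32)],False,col,1,cv2.LINE_AA)
def crop(img,cx,cy,w,h,s):
    x0,y0=int(cx-w/2),int(cy-h/2); c=cv2.cvtColor(img[y0:y0+h,x0:x0+w],cv2.COLOR_RGB2BGR)
    return cv2.resize(c,None,fx=s,fy=s,interpolation=cv2.INTER_CUBIC),np.array([x0,y0])
def tool():
    s=telemetry.read_state(); r=R.from_rotvec(s["tool_rot"]).as_matrix()
    return s,r
def togo(x,y,z,yaw=None):
    s,r=tool(); d=r.T@(np.array([x,y,z])-s["eef_pos"]); a=np.degrees(np.arctan2(r[1,0],r[0,0]))
    print("t",round(s["time_s"],2),"pos",s["eef_pos"].round(1),"toolx ang",round(a,2),"zaxis",r[:,2].round(4),"F",s["contact_force"].round(1),"M",s["torque"].round(2),"w",round(s["gripper_width"]*87.8,1))
    print("togo tool mm",d.round(1),"yaw",None if yaw is None else round(((a-yaw+180)%360)-180,2))
DOORB=[box(-72,72,-6,6,0,150)]
def doorcurves(x,y,yaw,z): return [W(circ(-92,0,h,9.5),x,y,yaw,z) for h in(22,46,112,136)]
E
cat > ov.py <<'E'
from h import *
import sys
def go(tag,door,cab,rackp=None,snap=True):
    for c in("top","side"):
        im=snapshot(c)
        for nm,ctr in(("door",door),("cab",cab)):
            if ctr is None: continue
            u,v=proj([[ctr[0],ctr[1],80]],c)[0]
            I,o=crop(im,u,v,100,80,8)
            J=I.copy()
            if nm=="door": bx=[(W(b,door[0],door[1],door[2],door[3]),(0,255,255)) for b in DOORB]; cu=[(q,(0,0,255)) for q in doorcurves(*door)]
            else:
                bx=[(W(box(-60,60,-65,65,0,165),*cab),(0,255,255)),(W(box(75,75,-65,65,0,165),*cab),(255,0,255))]
                cu=[(W(circ(87,-90,h,r),*cab),(0,0,255)) for h,r in((34,8),(124,8),(144,4))]
            overlay(J,c,bx,cu,8,o)
            cv2.imwrite(f"pics/{tag}_{nm}_{c}.png",np.vstack([I,J])[:, :] if 0 else J); cv2.imwrite(f"pics/{tag}_{nm}_{c}_raw.png",I)
if __name__=="__main__": 
    go("b",(561,-167,-17.5,12),(387,121.5,13))
E
python3 ov.py
python3 - <<'E'
import cv2,numpy as np
for n in("door","cab"):
    a=[cv2.resize(cv2.imread(f"pics/b_{n}_{c}{r}.png"),(400,300),interpolation=cv2.INTER_AREA) for c in("top","side") for r in("_raw","")]
    cv2.imwrite(f"pics/b_{n}_m.png",np.vstack([np.hstack(a[:2]),np.hstack(a[2:])]))
E
```

```text
(no output)
```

View pics/b_door_m.png

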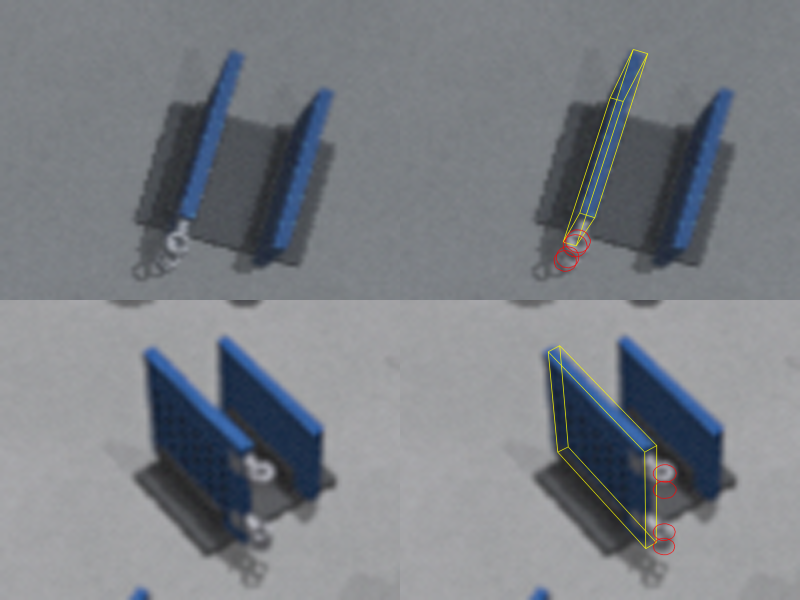

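View pics/b_cab_m.png

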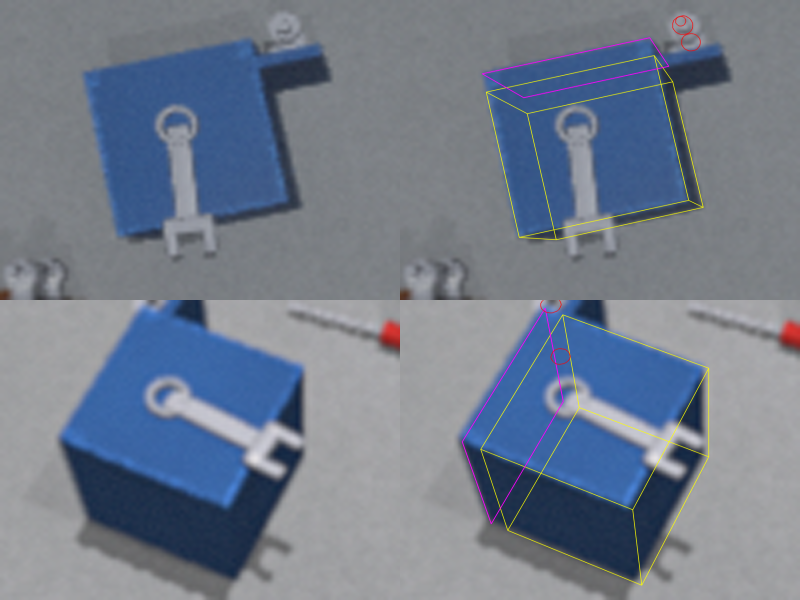

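```bash
python3 - <<'E'
from h import *
import pickle
ims={c:snapshot(c) for c in("top","side")}
pickle.dump(ims,open("ims.pkl","wb"))
P=[]
for c in("top","side"):
    u,v=proj([[494,51,130]],c)[0]
    I,o=crop(ims[c],u,v,28,42,14); print(c,o); P.append(I)
cv2.imwrite("pics/c_hinge.png",np.hstack(P))
P=[]
for c in("top","side"):
    u,v=proj([[473,-138,130]],c)[0]
    I,o=crop(ims[c],u,v,28,42,14); print(c,o); P.append(I)
cv2.imwrite("pics/c_knuck.png",np.hstack(P))
E
```

```text
top [213 140]
side [207 166]
top [274 146]
side [248 131]
```

View pics/c_hinge.png

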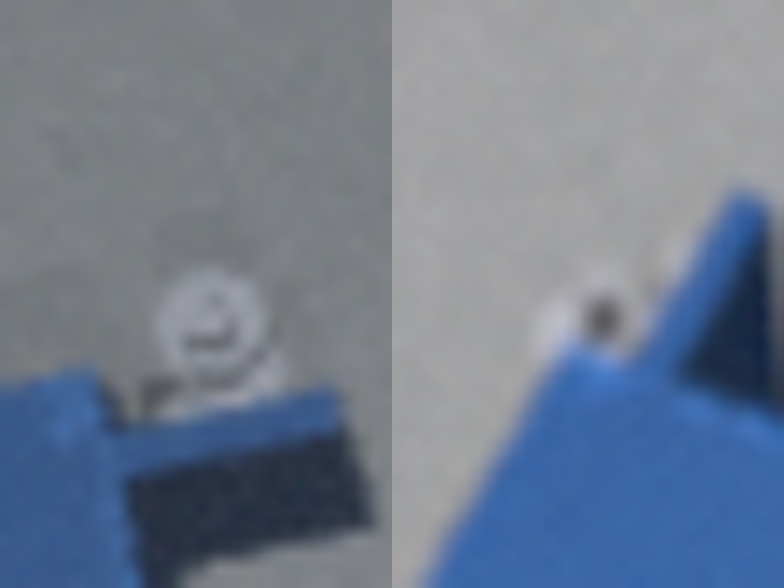

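View pics/c_knuck.png

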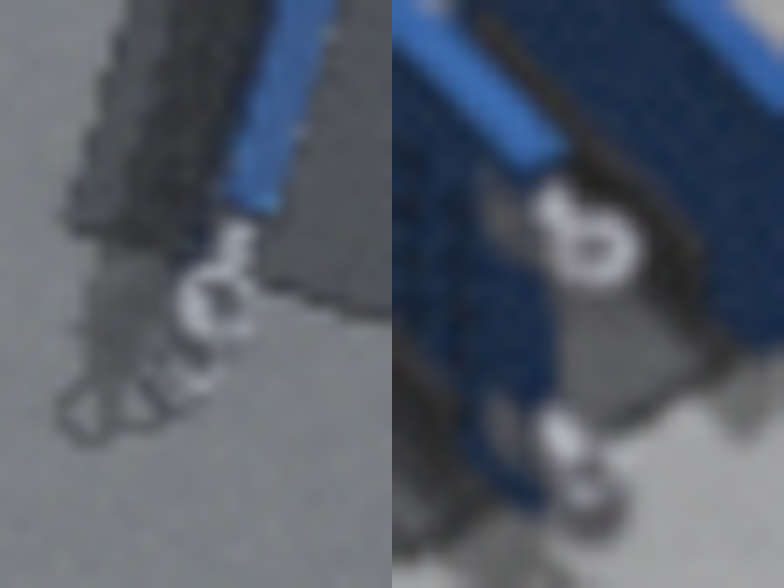

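```bash
cat > fit.py <<'E'
from h import *
from scipy.optimize import minimize
def soft(poly,shape,o,ss=6):
    m=np.zeros((shape[0]*ss,shape[1]*ss),np.uint8)
    cv2.fillPoly(m,[np.round(((poly-o+.5)*ss-.5)*16).astype(np.int32)],255,shift=4)
    return cv2.resize(m,(shape[1],shape[0]),interpolation=cv2.INTER_AREA)/255.
def blueness(im):
    f=im.astype(float); b=f[...,2]-f[...,0]
    return b
def fit(ims,rect,z,x0,cams=("top","side"),cen=None,half=40,ignore=None,free_off=False):
    D={}
    for c in cams:
        u,v=proj([[x0[0],x0[1],z]],c)[0]; o=np.array([int(u)-half,int(v)-half]); 
        im=ims[c][o[1]:o[1]+2*half,o[0]:o[0]+2*half].astype(float)
        D[c]=(o,im)
    loc=np.array([[rect[0],rect[2],z],[rect[1],rect[2],z],[rect[1],rect[3],z],[rect[0],rect[3],z]],float)
    def cost(p,c):
        o,im=D[c]; poly=proj(W(loc,p[0],p[1],p[2]),c); s=soft(poly,im.shape[:2],o)
        # bright-blue likelihood: map B-R and B to 0..1 
        b=np.clip((im[...,2]-100)/60,0,1)*np.clip((im[...,2]-im[...,0]-20)/50,0,1)
        # region of interest: dilated poly
        k=soft(proj(W(loc*[1,1,1],p[0],p[1],p[2]),c),im.shape[:2],o)
        roi=cv2.dilate((k>0).astype(np.uint8),np.ones((7,7)))
        t=s-b
        if ignore is not None: roi=roi&(~ignore(c,o,im.shape[:2])).astype(np.uint8)
        return (t*t*roi).sum()
    out={}
    for name,cs in [(c,[c]) for c in cams]+[("both",cams)]:
        r=minimize(lambda p:sum(cost(p,c) for c in cs),x0,method="Nelder-Mead",options=dict(initial_simplex=np.array([x0,[x0[0]+4,x0[1],x0[2]],[x0[0],x0[1]+4,x0[2]],[x0[0],x0[1],x0[2]+3]]),xatol=.02,fatol=1e-3))
        out[name]=(r.x.round(2),round(r.fun,2)); print(name,*out[name])
    return out
E
python3 - <<'E'
from fit import *
import pickle
ims=pickle.load(open("ims.pkl","rb"))
print("door");fit(ims,(-72,72,-6,6),162,[561,-167,-17.5])
def ig(c,o,sh):
    im=ims[c][o[1]:o[1]+sh[0],o[0]:o[0]+sh[1]].astype(int)
    g=((im[...,0]>110)).astype(np.uint8)
    # wrench = greyish pixels; ignore near-interior
    m=np.zeros(sh,bool); loc=np.array([[x,y,168] for x,y in((-70,-25),(40,-30),(40,30),(-70,30))],float)
    p=(proj(W(loc,387,121.5,13),c)-o); mm=np.zeros(sh,np.uint8); cv2.fillPoly(mm,[p.astype(np.int32)],1); 
    # bracket region
    loc=np.array([[x,y,150] for x,y in((40,-66),(110,-66),(110,-120),(40,-120))],float)
    p=(proj(W(loc,387,121.5,13),c)-o); cv2.fillPoly(mm,[p.astype(np.int32)],1)
    return mm>0
print("cab");fit(ims,(-60,75,-65,65),165,[387,121.5,13],ignore=ig)
E
```

```text
door
top [ 560.63 -165.77  -15.86] 43.47
side [ 563.41 -165.07  -16.54] 2.35
both [ 562.28 -165.59  -16.92] 55.63
cab
top [387.04 121.84  12.53] 159.87
side [390.81 121.96  12.34] 4.35
both [389.26 122.26  12.33] 199.39
```

```bash
sed -i 's|b=np.clip((im\[...,2\]-100)/60,0,1)\*np.clip((im\[...,2\]-im\[...,0\]-20)/50,0,1)|b=np.clip((im[...,2]-90)/(60 if c=="side" else 30),0,1)*np.clip((im[...,2]-im[...,0]-20)/(50 if c=="side" else 40),0,1)|' fit.py
python3 - <<'E'
from fit import *
import pickle
ims=pickle.load(open("ims.pkl","rb"))
for c in ims:
  for P in ([561,-166,162],[387,60+20,165]):
    u,v=proj([P],c)[0]; print(c,ims[c][int(round(v)),int(round(u))])
print("door");fit(ims,(-72,72,-6,6),162,[561,-167,-17.5])
def ig(c,o,sh):
    mm=np.zeros(sh,np.uint8)
    for z,q in((168,((-70,-25),(40,-30),(40,30),(-70,30))),(150,((40,-66),(110,-66),(110,-120),(40,-120)))):
        p=(proj(W(np.array([[x,y,z] for x,y in q],float),387,121.5,13),c)-o); cv2.fillPoly(mm,[p.astype(np.int32)],1)
    return mm>0
print("cab");r=fit(ims,(-60,75,-65,65),165,[387,121.5,13],ignore=ig)
for k,(x,_) in r.items():
    print(k,"hinge",W([87,-90,124],*x).round(1))
    for c in ims: print(c,proj(W([[87,-90,124],[87,-90,144]],*x),c).round(2).tolist())
E
```

```text
top [ 60  88 136]
top [ 58  90 138]
side [ 70 106 164]
side [ 60 102 167]
door
top [ 560.86 -166.22  -16.56] 4.4
side [ 562.79 -164.76  -16.34] 1.69
both [ 561.94 -166.07  -16.35] 18.81
cab
top [386.76 121.76  12.54] 5.78
side [390.58 122.2   12.63] 7.59
both [388.87 122.1   12.5 ] 48.36
top hinge [[491.2  52.8 124. ]]
top [[227.36, 162.49], [226.86, 161.39]]
side [[221.53, 189.78], [220.96, 186.46]]
side hinge [[495.2  53.4 124. ]]
top [[227.18, 161.26], [226.67, 160.14]]
side [[220.45, 189.27], [219.87, 185.95]]
both hinge [[493.3  53.1 124. ]]
top [[227.28, 161.84], [226.78, 160.73]]
side [[220.98, 189.5], [220.4, 186.18]]
```

Emit:
apply_moves([
  {"yaw":6.9},
  {"yaw":6.9},
  {"yaw":6.9},
  {"yaw":6.9},
  {"yaw":6.9},
], fingers=0.06, squeeze=50)

```text
invalid input at $.steps[0]: expected keys tx, ty, tz, yaw
```

```bash
python3 -c "
from h import *
togo(533,-157.3,240,-16.4)"
```

```text
t 1.2 pos [ 208.4 -642.1  247.7] toolx ang 17.98 zaxis [ 0. -0. -1.] F [0.7 0.3 0. ] M [ 0.02 -0.02  0.  ] w 87.5
togo tool mm [ 458.4 -360.9    7.7] yaw 34.38
```

Emit:
apply_moves([
  {"tx":0,"ty":0,"tz":0,"yaw":6.9},
  {"tx":0,"ty":0,"tz":0,"yaw":6.9},
  {"tx":0,"ty":0,"tz":0,"yaw":6.9},
  {"tx":0,"ty":0,"tz":0,"yaw":6.9},
  {"tx":0,"ty":0,"tz":0,"yaw":6.9},
], fingers=0.06, squeeze=50)

```text
time_s: 1.62
eef_pos: [208.1, -642.1, 247.7]
tool_rot: [-3.104, 0.482, -0.001]
contact_force: [-0.3, -0.7, -0.1]
gripper_width: 0.691
```

```bash
python3 -c "
from h import *
togo(533,-157.3,240,-16.4)"
```

```text
t 1.62 pos [ 208.1 -642.1  247.7] toolx ang -17.64 zaxis [ 7.e-04  2.e-04 -1.e+00] F [-0.3 -0.7 -0.1] M [ 0.09 -0.   -0.01] w 60.7
togo tool mm [ 162.7 -560.5    8. ] yaw -1.24
```

Emit:
apply_moves([
  {"tx":0.0116,"ty":-0.038,"tz":0,"yaw":-1.2},
  {"tx":0.0116,"ty":-0.038,"tz":0,"yaw":0},
  {"tx":0.0116,"ty":-0.038,"tz":0,"yaw":0},
  {"tx":0.0116,"ty":-0.038,"tz":0,"yaw":0},
  {"tx":0.0116,"ty":-0.038,"tz":0,"yaw":0},
  {"tx":0.0116,"ty":-0.038,"tz":0,"yaw":0},
  {"tx":0.0116,"ty":-0.038,"tz":0,"yaw":0},
  {"tx":0.0116,"ty":-0.038,"tz":0,"yaw":0},
  {"tx":0.0116,"ty":-0.038,"tz":0,"yaw":0},
  {"tx":0.0116,"ty":-0.038,"tz":0,"yaw":0},
  {"tx":0.0116,"ty":-0.038,"tz":0,"yaw":0},
  {"tx":0.0116,"ty":-0.038,"tz":0,"yaw":0},
  {"tx":0.0116,"ty":-0.038,"tz":0,"yaw":0},
  {"tx":0.0116,"ty":-0.038,"tz":0,"yaw":0},
])

```text
time_s: 2.78
eef_pos: [526.3, -171.8, 246.8]
tool_rot: [3.094, -0.489, 0.005]
contact_force: [0.9, -0.6, -0.2]
gripper_width: 0.683
```

```bash
python3 -c "
from h import *
togo(533,-157.3,154,-16.4)"
```

```text
t 2.78 pos [ 526.3 -171.8  246.8] toolx ang -17.97 zaxis [ 0.0014 -0.0098 -1.    ] F [ 0.9 -0.6 -0.2] M [ 0.04 -0.06 -0.03] w 60.0
togo tool mm [  1.5 -16.7  92.6] yaw -1.57
```

Emit:
apply_moves([
  {"tx":0.001,"ty":-0.014,"tz":0,"yaw":-1.2},
  {"tx":0,"ty":0,"tz":0,"yaw":0},
  {"tx":0,"ty":0,"tz":0,"yaw":0},
])

```text
time_s: 3.03
eef_pos: [536.7, -147.9, 247.0]
tool_rot: [3.106, -0.432, 0.009]
contact_force: [-0.6, -1.4, -0.2]
gripper_width: 0.682
```

```bash
python3 -c "
from h import *
togo(533,-157.3,154,-16.4)"
```

```text
t 3.03 pos [ 536.7 -147.9  247. ] toolx ang -15.84 zaxis [ 0.0046 -0.0061 -1.    ] F [-0.6 -1.4 -0.2] M [ 0.03 -0.01 -0.  ] w 59.9
togo tool mm [-1.5  9.6 93. ] yaw 0.56
```

Emit:
apply_moves([
  {"tx":-0.001,"ty":0.008,"tz":0.015,"yaw":0.5},
  {"tx":0,"ty":0,"tz":0.025,"yaw":0},
  {"tx":0,"ty":0,"tz":0.02,"yaw":0},
  {"tx":0,"ty":0,"tz":0.01,"yaw":0},
  {"tx":0,"ty":0,"tz":0,"yaw":0},
])

```text
time_s: 3.45
eef_pos: [530.4, -167.0, 176.6]
tool_rot: [3.096, -0.466, 0.013]
contact_force: [-0.1, 0.5, 0.3]
gripper_width: 0.685
```

```bash
python3 -c "
from h import *
togo(533,-157.3,154,-16.4)"
```

```text
t 3.45 pos [ 530.4 -167.   176.6] toolx ang -17.12 zaxis [ 0.0068 -0.0116 -0.9999] F [-0.1  0.5  0.3] M [ 0.03  0.07 -0.06] w 60.1
togo tool mm [ -0.6 -10.2  22.5] yaw -0.72
```

Emit:
apply_moves([
  {"tx":0,"ty":0,"tz":0,"yaw":0},
  {"tx":0,"ty":0,"tz":0,"yaw":0},
])

```text
time_s: 3.62
eef_pos: [529.2, -169.9, 177.1]
tool_rot: [3.094, -0.473, 0.012]
contact_force: [0.1, 0.5, 1.1]
gripper_width: 0.684
```

```bash
python3 -c "
from h import *
togo(533,-157.3,154,-16.4)"
```

```text
t 3.62 pos [ 529.2 -169.9  177.1] toolx ang -17.38 zaxis [ 0.0057 -0.0125 -0.9999] F [0.1 0.5 1.1] M [ 0.06  0.03 -0.03] w 60.0
togo tool mm [ -0.3 -13.4  22.9] yaw -0.98
```

Emit:
apply_moves([
  {"tx":0,"ty":-0.006,"tz":0,"yaw":-0.4},
  {"tx":0,"ty":-0.004,"tz":0,"yaw":-0.2},
])

```text
time_s: 3.78
eef_pos: [532.7, -162.0, 178.9]
tool_rot: [3.095, -0.461, 0.016]
contact_force: [-0.3, 0.3, -0.0]
gripper_width: 0.686
```

```bash
python3 -c "
from h import *
togo(533,-157.3,154,-16.4)"
```

```text
t 3.78 pos [ 532.7 -162.   178.9] toolx ang -16.93 zaxis [ 0.0082 -0.0138 -0.9999] F [-0.3  0.3 -0. ] M [ 0.02 -0.04 -0.02] w 60.2
togo tool mm [-1.4 -4.9 24.8] yaw -0.53
```

Emit:
apply_moves([
  {"tx":0,"ty":0,"tz":0,"yaw":0},
])

```text
time_s: 3.87
eef_pos: [533.5, -161.0, 179.8]
tool_rot: [3.096, -0.459, 0.018]
contact_force: [0.2, 0.5, -0.6]
gripper_width: 0.687
```

```bash
python3 -c "
from h import *
togo(533,-157.3,154,-16.4)"
```

```text
t 3.87 pos [ 533.5 -161.   179.8] toolx ang -16.85 zaxis [ 0.0098 -0.0137 -0.9999] F [ 0.2  0.5 -0.6] M [ 0.07  0.03 -0.06] w 60.3
togo tool mm [-1.9 -3.7 25.7] yaw -0.45
```

```bash
cat > st.py <<'E'
from h import *
import sys
for i in range(int(sys.argv[1])): snapshot("top")
togo(*[float(a) for a in sys.argv[2:6]])
E
python3 st.py 2 533 -157.3 154 -16.4;python3 st.py 3 533 -157.3 154 -16.4
```

```text
t 3.97 pos [ 533.3 -161.4  179.6] toolx ang -16.86 zaxis [ 0.0096 -0.0139 -0.9999] F [-0.4  0.1  0.7] M [0.03 0.04 0.02] w 59.8
togo tool mm [-1.9 -4.1 25.6] yaw -0.46
t 4.12 pos [ 532.8 -161.9  179. ] toolx ang -16.92 zaxis [ 0.0083 -0.0139 -0.9999] F [ 0.3 -0.4 -0.1] M [ 0.05 -0.    0.01] w 60.2
togo tool mm [-1.4 -4.7 25. ] yaw -0.52
```

Emit:
apply_moves([
  {"tx":0,"ty":0,"tz":-0.03,"yaw":0},
  {"tx":0,"ty":0,"tz":0,"yaw":0},
])

```text
time_s: 4.28
eef_pos: [532.0, -161.4, 209.0]
tool_rot: [3.095, -0.46, 0.012]
contact_force: [1.9, 0.2, 0.5]
gripper_width: 0.688
```

```bash
python3 st.py 0 533 -157.3 154 -16.4;python3 st.py 2 533 -157.3 154 -16.4;python3 st.py 3 533 -157.3 154 -16.4
```

```text
t 4.28 pos [ 532.  -161.4  209. ] toolx ang -16.91 zaxis [ 0.006  -0.0135 -0.9999] F [1.9 0.2 0.5] M [ 0.02 -0.   -0.03] w 60.4
togo tool mm [-0.7 -4.9 55. ] yaw -0.51
t 4.38 pos [ 529.4 -161.   205. ] toolx ang -16.91 zaxis [-1.000e-04 -1.230e-02 -9.999e-01] F [-0.2 -0.7 -0.1] M [0.05 0.01 0.02] w 60.5
togo tool mm [ 2.2 -5.2 51. ] yaw -0.51
t 4.53 pos [ 528.8 -160.8  203.9] toolx ang -16.9 zaxis [-0.0021 -0.0119 -0.9999] F [ 0.2  0.5 -0. ] M [0.01 0.   0.01] w 59.7
togo tool mm [ 3.  -5.2 49.9] yaw -0.5
```

Emit:
apply_moves([
  {"tx":0,"ty":0.03,"tz":0,"yaw":0},
  {"tx":0,"ty":0,"tz":0,"yaw":0},
])

```text
time_s: 4.7
eef_pos: [519.6, -189.3, 203.0]
tool_rot: [3.096, -0.456, -0.003]
contact_force: [-1.1, -0.8, 0.1]
gripper_width: 0.68
```

```bash
python3 st.py 0 533 -157.3 154 -16.4;python3 st.py 4 533 -157.3 154 -16.4
```

```text
t 4.7 pos [ 519.6 -189.3  203. ] toolx ang -16.75 zaxis [-0.0039 -0.0114 -0.9999] F [-1.1 -0.8  0.1] M [-0.07  0.01 -0.01] w 59.7
togo tool mm [  3.7 -35.1  48.6] yaw -0.35
t 4.9 pos [ 521.8 -183.2  203.3] toolx ang -16.38 zaxis [-0.0021 -0.008  -1.    ] F [-0.6  0.6  0.2] M [ 0.09 -0.03 -0.03] w 60.1
togo tool mm [  3.4 -28.4  49. ] yaw 0.02
```

Emit:
apply_moves([
  {"tx":0,"ty":-0.03,"tz":0,"yaw":0},
])

```text
time_s: 4.98
eef_pos: [528.8, -159.8, 202.8]
tool_rot: [3.096, -0.459, -0.003]
contact_force: [-0.2, -0.5, -0.2]
gripper_width: 0.68
```

```bash
python3 st.py 5 533 -157.3 154 -16.4
```

```text
t 5.23 pos [ 530.3 -154.1  202.9] toolx ang -16.3 zaxis [-0.0025 -0.0081 -1.    ] F [-0.5 -0.1  0. ] M [ 0.03  0.01 -0.  ] w 59.8
togo tool mm [ 3.5  1.9 48.9] yaw 0.1
```

Emit:
apply_moves([
  {"tx":0,"ty":0.04,"tz":0,"yaw":0},
  {"tx":0,"ty":0,"tz":0,"yaw":0},
])

```text
time_s: 5.4
eef_pos: [519.0, -193.6, 203.2]
tool_rot: [3.101, -0.44, -0.002]
contact_force: [-0.6, -1.9, -0.7]
gripper_width: 0.683
```

```bash
python3 st.py 5 533 -157.3 154 -16.4
```

```text
t 5.65 pos [ 521.9 -185.   203.3] toolx ang -15.62 zaxis [-5.0e-04 -4.2e-03 -1.0e+00] F [ 0.3 -0.3  0.1] M [ 0.08  0.   -0.05] w 60.1
togo tool mm [  3.2 -29.8  49.1] yaw 0.78
```

Emit:
apply_moves([
  {"tx":0.003,"ty":-0.03,"tz":0,"yaw":0.7},
])

```text
time_s: 5.73
eef_pos: [530.9, -162.4, 203.1]
tool_rot: [3.1, -0.458, -0.001]
contact_force: [0.4, -0.3, 0.2]
gripper_width: 0.682
```

```bash
python3 st.py 5 533 -157.3 154 -16.4
```

```text
t 5.98 pos [ 532.8 -156.7  203.1] toolx ang -16.24 zaxis [-8.0e-04 -4.4e-03 -1.0e+00] F [ 0.5 -0.1 -0.3] M [0.03 0.01 0.03] w 60.4
togo tool mm [ 0.3  0.4 49.1] yaw 0.16
```

Emit:
apply_moves([
  {"tx":0,"ty":0.041,"tz":0,"yaw":0},
  {"tx":0,"ty":0,"tz":0,"yaw":0},
])

```text
time_s: 6.15
eef_pos: [521.1, -197.2, 203.3]
tool_rot: [3.106, -0.438, -0.0]
contact_force: [-0.6, -1.6, -0.7]
gripper_width: 0.684
```

```bash
python3 st.py 5 533 -157.3 154 -16.4
```

```text
t 6.4 pos [ 524.1 -188.4  203.4] toolx ang -15.54 zaxis [ 1.1e-03 -3.0e-04 -1.0e+00] F [-0.1  0.3 -0.4] M [ 0.06  0.06 -0.01] w 60.3
togo tool mm [  0.2 -32.3  49.4] yaw 0.86
```

Tilt is removed. I'll return over the door and descend in settled single rows.

Emit:
apply_moves([
  {"tx":0.0,"ty":-0.032,"tz":0,"yaw":0.8},
])

```text
time_s: 6.48
eef_pos: [531.0, -163.6, 203.3]
tool_rot: [3.104, -0.46, 0.001]
contact_force: [-0.5, -0.0, 1.1]
gripper_width: 0.681
```

```bash
python3 st.py 5 533 -157.3 154 -16.4
```

```text
t 6.73 pos [ 532.7 -157.3  203.4] toolx ang -16.26 zaxis [ 9.e-04 -5.e-04 -1.e+00] F [-0.2 -0.4  0.4] M [ 0.01  0.02 -0.04] w 60.4
togo tool mm [ 0.3 -0.1 49.4] yaw 0.14
```

Emit:
apply_moves([
  {"tx":0.0,"ty":0,"tz":0.03,"yaw":0},
])

```text
time_s: 6.82
eef_pos: [536.3, -158.7, 177.9]
tool_rot: [3.108, -0.445, 0.017]
contact_force: [0.8, -1.5, -0.3]
gripper_width: 0.679
```

```bash
python3 st.py 5 533 -157.3 154 -16.4
```

```text
t 7.07 pos [ 532.6 -157.8  173.8] toolx ang -16.3 zaxis [ 6.e-04 -7.e-04 -1.e+00] F [ 0.5 -0.2 -0.2] M [ 0.03 -0.02 -0.06] w 59.9
togo tool mm [ 0.2 -0.6 19.8] yaw 0.1
```

Emit:
apply_moves([
  {"tx":0.0,"ty":0,"tz":0.02,"yaw":0},
])

```text
time_s: 7.15
eef_pos: [535.7, -158.8, 157.8]
tool_rot: [3.109, -0.446, 0.013]
contact_force: [1.3, 0.4, -0.4]
gripper_width: 0.683
```

```bash
python3 - <<'E'
from h import *
import pickle
ims={}
P=[]
for c in("top","side","top","side"): ims[c]=snapshot(c)
pickle.dump(ims,open("ims2.pkl","wb"))
for c in("top","side"):
    u,v=proj([[540,-160,150]],c)[0]
    I,o=crop(ims[c],u,v,64,72,6); P.append(I)
cv2.imwrite("pics/d.png",np.hstack(P))
togo(533,-157.3,154,-16.4)
E
```

```text
t 7.35 pos [ 532.8 -158.1  154.6] toolx ang -16.31 zaxis [ 7.e-04 -8.e-04 -1.e+00] F [-0.3  0.5 -0.5] M [ 0.02 -0.01 -0.03] w 60.0
togo tool mm [ 0.  -0.8  0.6] yaw 0.09
```

View pics/d.png

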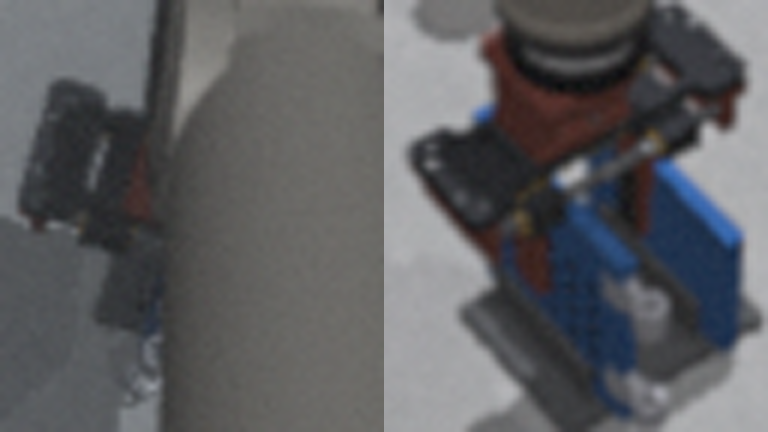

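The side view shows the fingers straddling the real door near its upper middle, with the knuckles at about (645,300) and (650,385). The arm covers the top view. Closing now.

Emit:
apply_moves([
  {"tx":0.0,"ty":0,"tz":0,"yaw":0},
  {"tx":0.0,"ty":0,"tz":0,"yaw":0},
  {"tx":0.0,"ty":0,"tz":0,"yaw":0},
  {"tx":0.0,"ty":0,"tz":0,"yaw":0},
  {"tx":0.0,"ty":0,"tz":0,"yaw":0},
  {"tx":0.0,"ty":0,"tz":0,"yaw":0},
], fingers=0.0, squeeze=50)

```text
time_s: 7.85
eef_pos: [535.0, -158.7, 159.2]
tool_rot: [3.109, -0.446, 0.011]
contact_force: [0.8, -0.1, 0.6]
gripper_width: 0.265
```

```bash
python3 st.py 3 533 -157.3 154 -16.4
```

```text
t 8.0 pos [ 534.9 -158.7  158.9] toolx ang -16.33 zaxis [ 0.0062 -0.002  -1.    ] F [-1.5 -2.3  1.4] M [-0.69  0.23 -0.02] w 11.8
togo tool mm [-2.2 -0.8  4.9] yaw 0.07
```

Emit:
apply_moves([
  {"tx":0.0,"ty":0,"tz":-0.015,"yaw":0},
])

```text
time_s: 8.08
eef_pos: [532.6, -158.3, 171.4]
tool_rot: [3.109, -0.446, 0.001]
contact_force: [-0.0, -0.5, -3.1]
gripper_width: 0.133
```

```bash
python3 st.py 4 533 -157.3 204 -16.4
```

```text
t 8.28 pos [ 534.7 -158.7  173.6] toolx ang -16.33 zaxis [ 0.0063 -0.0021 -1.    ] F [ 0.  -0.1 -2.1] M [ 0.1   0.13 -0.  ] w 11.2
togo tool mm [ -1.8  -0.8 -30.4] yaw 0.07
```

Emit:
apply_moves([
  {"tx":0.0,"ty":0,"tz":-0.035,"yaw":0},
])

```text
time_s: 8.37
eef_pos: [530.0, -157.7, 202.4]
tool_rot: [3.109, -0.446, -0.01]
contact_force: [-0.2, -1.0, -3.8]
gripper_width: 0.135
```

```bash
python3 st.py 5 599 76 204 12.5
```

```text
t 8.62 pos [ 534.  -158.5  207.7] toolx ang -16.32 zaxis [ 0.0054 -0.0019 -1.    ] F [ 0.1 -0.2 -2.4] M [0.07 0.08 0.01] w 11.6
togo tool mm [  -3.5 -243.3    3.6] yaw -28.82
```

Emit:
apply_moves([
  {"tx":0,"ty":-0.003,"tz":0,"yaw":-0.5},
  {"tx":0,"ty":-0.006,"tz":0,"yaw":-1},
  {"tx":0,"ty":-0.009,"tz":0,"yaw":-1.5},
  {"tx":0.001,"ty":-0.012,"tz":0,"yaw":-1.5},
  {"tx":0.001,"ty":-0.012,"tz":0,"yaw":-1.5},
  {"tx":0.001,"ty":-0.012,"tz":0,"yaw":-1.5},
  {"tx":0.002,"ty":-0.012,"tz":0,"yaw":-1.5},
  {"tx":0.002,"ty":-0.012,"tz":0,"yaw":-1.5},
  {"tx":0.002,"ty":-0.012,"tz":0,"yaw":-1.5},
  {"tx":0.003,"ty":-0.012,"tz":0,"yaw":-1.5},
  {"tx":0.003,"ty":-0.012,"tz":0,"yaw":-1.5},
  {"tx":0.003,"ty":-0.012,"tz":0,"yaw":-1.5},
  {"tx":0.004,"ty":-0.012,"tz":0,"yaw":-1.5},
  {"tx":0.004,"ty":-0.012,"tz":0,"yaw":-1.5},
  {"tx":0.004,"ty":-0.012,"tz":0,"yaw":-1.5},
  {"tx":0.004,"ty":-0.012,"tz":0,"yaw":-1.5},
  {"tx":0.005,"ty":-0.012,"tz":0,"yaw":-1.5},
  {"tx":0.004,"ty":-0.009,"tz":0,"yaw":-1.5},
  {"tx":0.003,"ty":-0.006,"tz":0,"yaw":-1},
  {"tx":0.002,"ty":-0.003,"tz":0,"yaw":-0.5},
])

```text
time_s: 10.28
eef_pos: [592.0, 71.8, 202.1]
tool_rot: [-3.117, -0.38, 0.004]
contact_force: [0.0, 0.1, -2.4]
gripper_width: 0.133
```

```bash
python3 st.py 3 599 76 204 12.5
```

```text
t 10.43 pos [591.8  70.1 202. ] toolx ang 13.71 zaxis [-3.1e-03  9.0e-04 -1.0e+00] F [-0.1 -0.6 -2.7] M [ 0.01  0.12 -0.03] w 11.5
togo tool mm [ 8.4 -4.  -2. ] yaw 1.21
```

Emit:
apply_moves([
  {"tx":0.008,"ty":-0.004,"tz":0.022,"yaw":1.2},
  {"tx":0,"ty":0,"tz":0,"yaw":0},
])

```text
time_s: 10.6
eef_pos: [599.1, 73.7, 180.2]
tool_rot: [3.123, 0.336, -0.003]
contact_force: [-0.4, -0.2, -3.6]
gripper_width: 0.132
```

```bash
python3 - <<'E'
from h import *
import pickle
ims={}
for c in("top","side","top","side"): ims[c]=snapshot(c)
pickle.dump(ims,open("ims3.pkl","wb"))
P=[]
for c in("top","side"):
    u,v=proj([[530,60,120]],c)[0]
    I,o=crop(ims[c],u,v,64,72,6); P.append(I); print(o)
cv2.imwrite("pics/e.png",np.hstack(P))
togo(599,76,184,12.5)
E
```

```text
[193 114]
[178 149]
t 10.8 pos [600.9  73.2 184.4] toolx ang 12.29 zaxis [ 0.004  0.    -1.   ] F [ 0.3  0.1 -2.2] M [0.   0.05 0.02] w 11.8
togo tool mm [-1.2 -3.1  0.4] yaw -0.21
```

View pics/e.png

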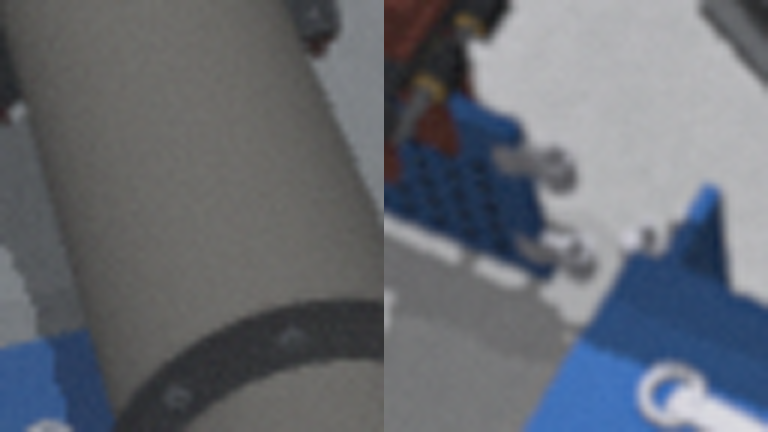

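```bash
python3 - <<'E'
from h import *
import pickle
ims=pickle.load(open("ims3.pkl","rb"))
c="side"
u,v=proj([[520,58,130]],c)[0]
I,o=crop(ims[c],u,v,48,44,12); J=I.copy()
a=12.29; k=np.array([600.9,73.2])-64*np.array([np.cos(np.radians(a)),np.sin(np.radians(a))]); cen=k+92*np.array([np.cos(np.radians(a)),np.sin(np.radians(a))]); zb=12+25.5
print(k)
cu=[(q,(0,0,255)) for q in doorcurves(cen[0],cen[1],a,zb)]
for cab,col in(((388.87,122.1,12.5),(0,255,255)),((390.58,122.2,12.63),(255,0,255))):
    cu+=[(W(circ(87,-90,h,r),*cab),col) for h,r in((124,8),(144,4))]
overlay(J,c,[(W(DOORB[0],cen[0],cen[1],a,zb),(0,255,0))],cu,12,o)
cv2.imwrite("pics/f.png",cv2.resize(np.hstack([I,J]),None,fx=.69,fy=.69,interpolation=cv2.INTER_AREA)); print(o)
E
```

```text
[538.36670462  59.57696919]
[189 163]
```

View pics/f.png

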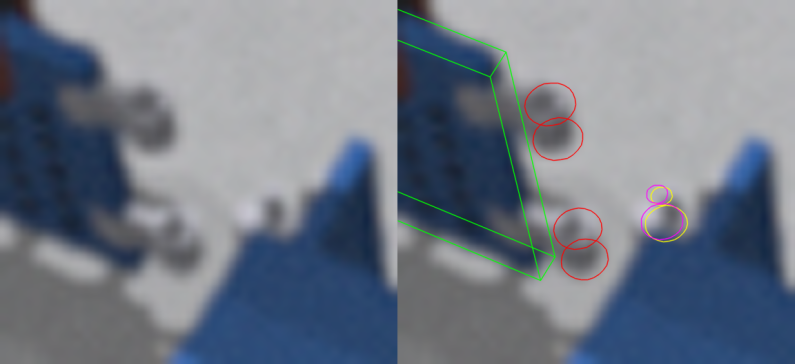

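Emit:
apply_moves([
  {"tx":0,"ty":0.005,"tz":0.0155,"yaw":0},
])

```text
time_s: 10.88
eef_pos: [603.9, 69.6, 172.4]
tool_rot: [-3.123, -0.338, -0.016]
contact_force: [0.2, 0.7, -2.3]
gripper_width: 0.13
```

```bash
cat > rel.py <<'E'
# knuckle position in cab frame relative to hinge est (mean fit), using TCP, 64 mm lever
from h import *
import sys
for i in range(int(sys.argv[1])): snapshot("side")
s,r=tool(); a=np.arctan2(r[1,0],r[0,0]); k=s["eef_pos"][:2]-64*np.array([np.cos(a),np.sin(a)])
c=np.radians(12.5); d=k-np.array([493.3,53.1]); ex=np.array([np.cos(c),np.sin(c)]); ey=np.array([-ex[1],ex[0]])
f=s["contact_force"]
tx=r[:,0]
print("t",round(s["time_s"],2),"knuckle-hinge cab",(d@ex).round(2),(d@ey).round(2),"lift",round(s["eef_pos"][2]-158.9,2),"yaw",np.degrees(a).round(2),"tilt(tool x,y)",(r[:2,2]@r[:2,0]).round(4),(r[:2,2]@r[:2,1]).round(4),"F cab",(f[:2]@ex).round(1),(f[:2]@ey).round(1),f[2].round(1),"M",s["torque"].round(2))
E
python3 rel.py 4
```

```text
t 11.08 knuckle-hinge cab 45.15 -8.77 lift 10.48 yaw 12.25 tilt(tool x,y) 0.0036 0.001 F cab 0.5 0.8 -2.9 M [-0.    0.07  0.  ]
```

Emit:
apply_moves([
  {"tx":-0.004,"ty":0,"tz":0,"yaw":0},
  {"tx":-0.008,"ty":0,"tz":0,"yaw":0},
  {"tx":-0.008,"ty":0,"tz":0,"yaw":0},
  {"tx":-0.006,"ty":0,"tz":0,"yaw":0},
  {"tx":-0.003,"ty":0,"tz":0,"yaw":0},
])

```text
time_s: 11.5
eef_pos: [571.7, 62.3, 172.2]
tool_rot: [-3.123, -0.337, -0.011]
contact_force: [-0.1, -0.2, -3.1]
gripper_width: 0.131
```

```bash
python3 rel.py 3
```

```text
t 11.65 knuckle-hinge cab 15.56 -7.9 lift 13.25 yaw 12.29 tilt(tool x,y) 0.0078 0.0007 F cab -0.3 -0.1 -2.1 M [-0.04  0.09 -0.02]
```

Emit:
apply_moves([
  {"tx":-0.004,"ty":0.001,"tz":0.003,"yaw":0},
])

```text
time_s: 11.73
eef_pos: [570.1, 61.2, 169.8]
tool_rot: [-3.123, -0.337, -0.016]
contact_force: [0.2, 0.5, -1.7]
gripper_width: 0.132
```

```bash
python3 rel.py 3
```

```text
t 11.88 knuckle-hinge cab 11.21 -9.0 lift 9.83 yaw 12.28 tilt(tool x,y) 0.007 0.0007 F cab -0.4 -0.5 -2.9 M [-0.02  0.04  0.03]
```

Emit:
apply_moves([
  {"tx":-0.003,"ty":0,"tz":0,"yaw":0},
])

```text
time_s: 11.97
eef_pos: [566.3, 59.9, 168.7]
tool_rot: [-3.123, -0.336, -0.012]
contact_force: [0.0, 0.4, -1.6]
gripper_width: 0.135
```

```bash
python3 rel.py 3
```

```text
t 12.12 knuckle-hinge cab 8.03 -9.01 lift 9.72 yaw 12.28 tilt(tool x,y) 0.0067 0.0007 F cab -0.1 0.2 -1.7 M [0.02 0.04 0.  ]
```

Tilt is at its reference value (0.0065). I'll continue with 2 mm feelers.

Emit:
apply_moves([
  {"tx":-0.002,"ty":0,"tz":0,"yaw":0},
])

```text
time_s: 12.2
eef_pos: [564.0, 59.4, 168.7]
tool_rot: [-3.123, -0.336, -0.012]
contact_force: [2.9, -0.3, -2.8]
gripper_width: 0.132
```

```bash
python3 rel.py 3
```

```text
t 12.35 knuckle-hinge cab 6.37 -9.1 lift 9.88 yaw 12.28 tilt(tool x,y) 0.0076 0.0008 F cab 1.8 -0.4 -3.8 M [-0.08 -0.3  -0.04]
```

Emit:
apply_moves([
  {"tx":-0.002,"ty":0,"tz":0,"yaw":0},
])

```text
time_s: 12.43
eef_pos: [563.5, 59.0, 169.2]
tool_rot: [-3.123, -0.336, -0.017]
contact_force: [6.3, 0.6, -3.7]
gripper_width: 0.134
```

```bash
python3 rel.py 3
```

```text
t 12.58 knuckle-hinge cab 5.59 -9.5 lift 10.41 yaw 12.27 tilt(tool x,y) 0.0105 0.0012 F cab 4.1 -2.2 -3.5 M [-0.1  -1.27  0.1 ]
```

Emit:
apply_moves([
  {"tx":0.006,"ty":0,"tz":0,"yaw":0},
])

```text
time_s: 12.67
eef_pos: [568.1, 59.5, 169.2]
tool_rot: [3.123, 0.335, 0.013]
contact_force: [-1.2, -0.2, -2.6]
gripper_width: 0.134
```

```bash
python3 rel.py 3
```

```text
t 12.82 knuckle-hinge cab 11.27 -9.23 lift 10.18 yaw 12.28 tilt(tool x,y) 0.009 0.0009 F cab 0.3 0.1 -2.1 M [-0.02  0.12  0.03]
```

Emit:
apply_moves([
  {"tx":0.001,"ty":-0.0145,"tz":0,"yaw":0},
])

```text
time_s: 12.9
eef_pos: [566.5, 71.2, 168.6]
tool_rot: [3.122, 0.329, 0.011]
contact_force: [0.6, -0.4, -2.6]
gripper_width: 0.133
```

```bash
python3 rel.py 4
```

```text
t 13.1 knuckle-hinge cab 11.87 5.49 lift 9.95 yaw 12.35 tilt(tool x,y) 0.0079 0.0008 F cab 0.3 -1.0 -1.9 M [-0.04  0.01  0.  ]
```

Emit:
apply_moves([
  {"tx":-0.003,"ty":0,"tz":0,"yaw":0},
])

```text
time_s: 13.18
eef_pos: [563.5, 73.5, 168.8]
tool_rot: [3.123, 0.337, 0.012]
contact_force: [0.6, -0.4, -2.0]
gripper_width: 0.132
```

```bash
python3 rel.py 3
```

```text
t 13.33 knuckle-hinge cab 8.35 4.88 lift 9.82 yaw 12.3 tilt(tool x,y) 0.0073 0.0012 F cab -0.5 -1.0 -2.3 M [-0.03  0.09  0.02]
```

Emit:
apply_moves([
  {"tx":-0.002,"ty":0,"tz":0,"yaw":0},
])

```text
time_s: 13.42
eef_pos: [561.2, 72.6, 168.8]
tool_rot: [3.123, 0.336, 0.012]
contact_force: [0.5, 1.1, -2.9]
gripper_width: 0.133
```

```bash
python3 rel.py 3
```

```text
t 13.57 knuckle-hinge cab 6.21 4.65 lift 9.85 yaw 12.28 tilt(tool x,y) 0.0073 0.0013 F cab -0.7 -0.2 -1.9 M [ 0.01  0.05 -0.03]
```

Emit:
apply_moves([
  {"tx":-0.002,"ty":0,"tz":0,"yaw":0},
])

```text
time_s: 13.65
eef_pos: [559.9, 72.5, 169.1]
tool_rot: [-3.123, -0.336, -0.015]
contact_force: [4.4, 1.8, -3.9]
gripper_width: 0.135
```

```bash
python3 rel.py 3
```

```text
t 13.8 knuckle-hinge cab 5.12 4.98 lift 10.29 yaw 12.29 tilt(tool x,y) 0.0095 0.0008 F cab 3.3 0.4 -4.2 M [ 0.46 -0.7  -0.08]
```

Emit:
apply_moves([
  {"tx":0.006,"ty":0.004,"tz":0,"yaw":0},
])

```text
time_s: 13.88
eef_pos: [565.4, 70.6, 169.2]
tool_rot: [-3.123, -0.339, -0.012]
contact_force: [-0.1, -0.1, -3.0]
gripper_width: 0.133
```

```bash
python3 rel.py 3
```

```text
t 14.03 knuckle-hinge cab 11.01 0.2 lift 10.12 yaw 12.24 tilt(tool x,y) 0.0084 0.0014 F cab 0.3 0.2 -3.0 M [-0.02  0.11  0.01]
```

Emit:
apply_moves([
  {"tx":0,"ty":0.004,"tz":-0.0135,"yaw":0},
])

```text
time_s: 14.12
eef_pos: [565.1, 65.5, 180.1]
tool_rot: [3.123, 0.337, 0.004]
contact_force: [0.2, -0.2, -2.0]
gripper_width: 0.134
```

```bash
python3 rel.py 4
```

```text
t 14.32 knuckle-hinge cab 10.78 -3.9 lift 23.52 yaw 12.22 tilt(tool x,y) 0.0085 0.0015 F cab -0.8 0.1 -2.8 M [ 0.02  0.09 -0.03]
```

Emit:
apply_moves([
  {"tx":-0.008,"ty":-0.001,"tz":0,"yaw":0},
])

```text
time_s: 14.4
eef_pos: [559.8, 64.7, 182.0]
tool_rot: [3.124, 0.334, 0.014]
contact_force: [0.2, 0.3, -1.6]
gripper_width: 0.134
```

```bash
python3 rel.py 3
```

```text
t 14.55 knuckle-hinge cab 1.56 -2.66 lift 22.83 yaw 12.24 tilt(tool x,y) 0.0067 0.0015 F cab -0.2 0.5 -2.8 M [-0.02  0.07 -0.03]
```

Emit:
apply_moves([
  {"tx":-0.008,"ty":0,"tz":0,"yaw":0},
])

```text
time_s: 14.63
eef_pos: [550.9, 63.1, 181.7]
tool_rot: [3.123, 0.335, 0.013]
contact_force: [1.0, 0.7, -2.5]
gripper_width: 0.132
```

```bash
python3 rel.py 4
```

```text
t 14.83 knuckle-hinge cab -6.75 -2.64 lift 22.76 yaw 12.24 tilt(tool x,y) 0.0066 0.0017 F cab 0.1 -0.1 -2.5 M [-0.04  0.07  0.01]
```

Emit:
apply_moves([
  {"tx":0.0016,"ty":0.0002,"tz":0.0015,"yaw":0},
])

```text
time_s: 14.92
eef_pos: [551.6, 62.8, 180.4]
tool_rot: [3.123, 0.335, 0.012]
contact_force: [-1.1, 0.3, -2.7]
gripper_width: 0.134
```

```bash
python3 rel.py 3
```

```text
t 15.07 knuckle-hinge cab -4.93 -2.83 lift 21.14 yaw 12.24 tilt(tool x,y) 0.0066 0.0016 F cab 0.3 0.6 -2.1 M [0.   0.05 0.  ]
```

Emit:
apply_moves([
  {"tx":0,"ty":0,"tz":0.002,"yaw":0},
])

```text
time_s: 15.15
eef_pos: [552.0, 62.9, 178.3]
tool_rot: [3.123, 0.335, 0.012]
contact_force: [-0.1, -0.2, -2.4]
gripper_width: 0.135
```

```bash
python3 rel.py 3
```

```text
t 15.3 knuckle-hinge cab -5.02 -2.87 lift 18.89 yaw 12.24 tilt(tool x,y) 0.0062 0.0016 F cab 0.5 0.6 -3.6 M [-0.06  0.04 -0.06]
```

Emit:
apply_moves([
  {"tx":0,"ty":0,"tz":0.002,"yaw":0},
])

```text
time_s: 15.38
eef_pos: [551.9, 62.9, 176.0]
tool_rot: [3.123, 0.335, 0.011]
contact_force: [-0.1, -0.3, -1.8]
gripper_width: 0.135
```

```bash
python3 rel.py 3
```

```text
t 15.53 knuckle-hinge cab -5.17 -2.87 lift 16.67 yaw 12.24 tilt(tool x,y) 0.0057 0.0015 F cab -0.3 -0.6 -3.6 M [-0.04  0.09  0.02]
```

Emit:
apply_moves([
  {"tx":0,"ty":0,"tz":0.004,"yaw":0},
])

```text
time_s: 15.62
eef_pos: [552.0, 62.9, 172.1]
tool_rot: [3.123, 0.335, 0.011]
contact_force: [0.4, 0.4, -3.4]
gripper_width: 0.13
```

```bash
python3 rel.py 3
```

```text
t 15.77 knuckle-hinge cab -5.46 -2.88 lift 12.23 yaw 12.24 tilt(tool x,y) 0.0049 0.0015 F cab 0.1 -0.2 -2.6 M [-0.01  0.08 -0.  ]
```

Emit:
apply_moves([
  {"tx":0,"ty":0,"tz":0.004,"yaw":0},
])

```text
time_s: 15.85
eef_pos: [551.7, 62.8, 167.6]
tool_rot: [3.123, 0.335, 0.01]
contact_force: [-0.0, -1.5, -2.4]
gripper_width: 0.137
```

```bash
python3 rel.py 3
```

```text
t 16.0 knuckle-hinge cab -5.71 -2.87 lift 7.84 yaw 12.25 tilt(tool x,y) 0.0042 0.0015 F cab 0.2 0.1 -3.5 M [-0.01  0.09  0.02]
```

Emit:
apply_moves([
  {"tx":0,"ty":0,"tz":0.004,"yaw":0},
])

```text
time_s: 16.08
eef_pos: [551.5, 62.7, 163.2]
tool_rot: [3.123, 0.335, 0.009]
contact_force: [-0.1, 0.2, -2.6]
gripper_width: 0.135
```

```bash
python3 rel.py 3
```

```text
t 16.23 knuckle-hinge cab -6.02 -2.92 lift 3.43 yaw 12.25 tilt(tool x,y) 0.0033 0.0014 F cab 1.0 0.2 -3.0 M [-0.    0.06  0.04]
```

Emit:
apply_moves([
  {"tx":0.0006,"ty":0,"tz":0.002,"yaw":0},
])

```text
time_s: 16.32
eef_pos: [551.4, 62.7, 160.6]
tool_rot: [3.123, 0.335, 0.006]
contact_force: [-0.0, 0.0, -2.7]
gripper_width: 0.131
```

```bash
python3 rel.py 3
```

```text
t 16.47 knuckle-hinge cab -5.45 -2.94 lift 1.27 yaw 12.24 tilt(tool x,y) 0.003 0.0014 F cab 0.0 -0.7 -3.1 M [0.   0.01 0.05]
```

Emit:
apply_moves([
  {"tx":0.0002,"ty":0,"tz":0.001,"yaw":0},
])

```text
time_s: 16.55
eef_pos: [551.5, 62.7, 159.3]
tool_rot: [3.123, 0.335, 0.006]
contact_force: [-0.2, -0.2, -3.0]
gripper_width: 0.132
```

```bash
python3 rel.py 3
```

```text
t 16.7 knuckle-hinge cab -5.26 -2.89 lift 0.26 yaw 12.25 tilt(tool x,y) 0.003 0.0014 F cab 0.4 -0.3 -2.2 M [-0.01  0.08  0.  ]
```

Emit:
apply_moves([
  {"tx":0,"ty":0,"tz":0.001,"yaw":0},
])

```text
time_s: 16.78
eef_pos: [551.6, 62.8, 158.5]
tool_rot: [3.123, 0.335, 0.006]
contact_force: [0.2, -0.8, 6.3]
gripper_width: 0.135
```

```bash
python3 rel.py 3
```

```text
t 16.93 knuckle-hinge cab -4.93 -2.91 lift -0.33 yaw 12.25 tilt(tool x,y) 0.0037 0.0015 F cab 0.6 -0.8 1.7 M [-0.07  0.32  0.01]
```

```bash
python3 - <<'E'
from h import *
im=snapshot("side"); u,v=proj([[530,60,120]],"side")[0]
I,o=crop(im,u,v,80,64,9); cv2.imwrite("pics/g.png",I); print(o)
E
```

```text
[170 153]
```

View pics/g.png

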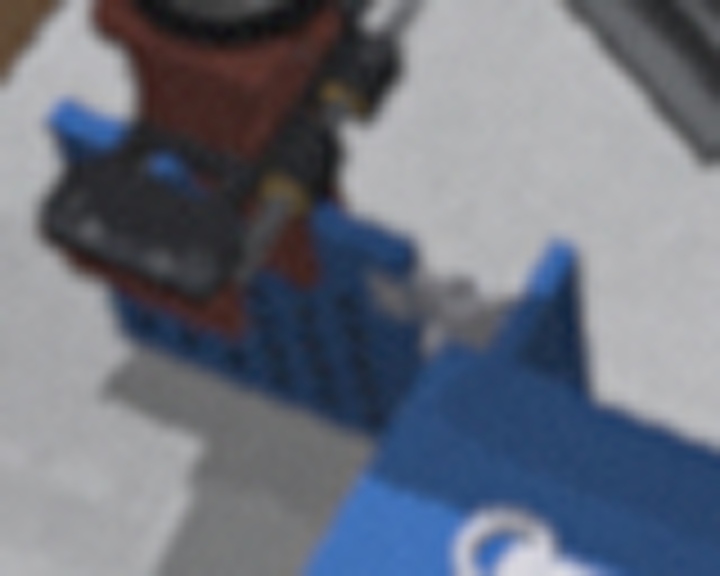

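Contact appeared exactly at lift ≈ 0, and the picture shows the knuckles on the pins at about (455,300). Releasing.

Emit:
apply_moves([
  {"tx":0,"ty":0,"tz":0,"yaw":0},
  {"tx":0,"ty":0,"tz":0,"yaw":0},
  {"tx":0,"ty":0,"tz":0,"yaw":0},
], fingers=0.05)

```text
time_s: 17.23
eef_pos: [552.3, 63.0, 159.0]
tool_rot: [3.123, 0.335, 0.009]
contact_force: [-0.2, 0.4, -0.0]
gripper_width: 0.321
```

```bash
python3 rel.py 2; python3 -c "
from h import *
togo(552,63,225,12)"
```

```text
t 17.33 knuckle-hinge cab -4.29 -2.88 lift 0.08 yaw 12.24 tilt(tool x,y) 0.0054 0.0014 F cab -0.0 -0.1 -0.5 M [-0.    0.    0.03]
t 17.33 pos [552.3  62.9 159. ] toolx ang 12.24 zaxis [ 5.6e-03 -2.0e-04 -1.0e+00] F [ 0.  -0.1 -0.5] M [-0.    0.    0.03] w 36.0
togo tool mm [  0.1  -0.  -66. ] yaw 0.24
```

Open at 36 mm and growing, with no contact. Now straight up.

Emit:
apply_moves([
  {"tx":0,"ty":0,"tz":-0.005,"yaw":0},
  {"tx":0,"ty":0,"tz":-0.01,"yaw":0},
  {"tx":0,"ty":0,"tz":-0.015,"yaw":0},
  {"tx":0,"ty":0,"tz":-0.015,"yaw":0},
  {"tx":0,"ty":0,"tz":-0.01,"yaw":0},
  {"tx":0,"ty":0,"tz":-0.005,"yaw":0},
])

```text
time_s: 17.83
eef_pos: [551.1, 63.0, 223.0]
tool_rot: [3.123, 0.336, 0.005]
contact_force: [0.4, -0.5, -0.7]
gripper_width: 0.568
```

```bash
python3 - <<'E'
from h import *
im=snapshot("side"); u,v=proj([[530,60,120]],"side")[0]
I,o=crop(im,u,v,80,64,9); cv2.imwrite("pics/i.png",I)
togo(611,30,225,12)
E
```

```text
t 17.88 pos [551.7  63.1 223.8] toolx ang 12.27 zaxis [ 4.9e-03 -1.0e-04 -1.0e+00] F [-0.3  0.   0.9] M [ 0.04 -0.02  0.03] w 50.4
togo tool mm [50.9 45.  -1. ] yaw 0.27
```

View pics/i.png

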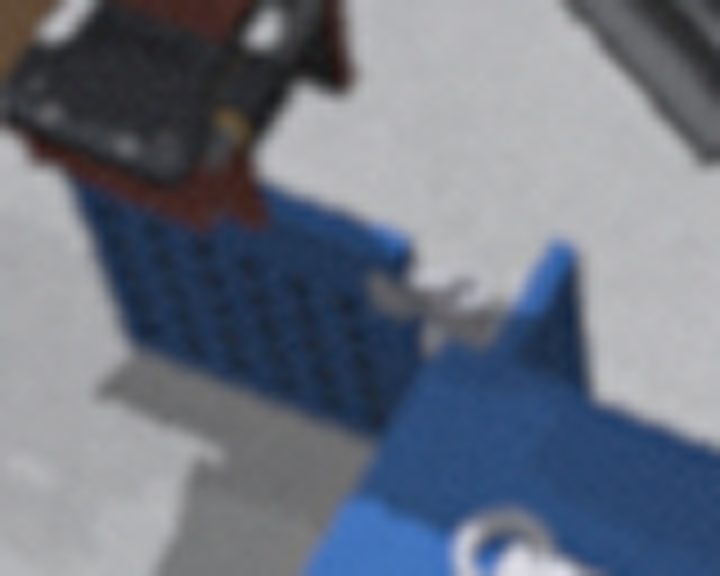

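The door hangs in place, released. Now I'll go to its outer side with the fingers closed.

Emit:
apply_moves([
  {"tx":0.003,"ty":0.003,"tz":0,"yaw":0},
  {"tx":0.007,"ty":0.006,"tz":0,"yaw":0},
  {"tx":0.01,"ty":0.009,"tz":0,"yaw":0},
  {"tx":0.01,"ty":0.009,"tz":0,"yaw":0},
  {"tx":0.01,"ty":0.009,"tz":0,"yaw":0},
  {"tx":0.006,"ty":0.006,"tz":0,"yaw":0},
  {"tx":0.003,"ty":0.003,"tz":0,"yaw":0},
], fingers=0.0)

```text
time_s: 18.47
eef_pos: [612.2, 26.3, 221.0]
tool_rot: [3.122, 0.337, 0.002]
contact_force: [0.9, -0.7, -0.5]
gripper_width: 0.08
```

```bash
python3 - <<'E'
from h import *
snapshot("side");snapshot("side")
togo(611,30,142,12)
E
```

```text
t 18.57 pos [611.6  26.5 221.1] toolx ang 12.32 zaxis [ 9.0e-04 -1.4e-03 -1.0e+00] F [-0.7  0.6  0.6] M [ 0.02  0.01 -0.02] w 0.7
togo tool mm [ 0.1 -3.6 79. ] yaw 0.32
```

Emit:
apply_moves([
  {"tx":0,"ty":0,"tz":0.005,"yaw":0},
  {"tx":0,"ty":0,"tz":0.012,"yaw":0},
  {"tx":0,"ty":0,"tz":0.015,"yaw":0},
  {"tx":0,"ty":0,"tz":0.015,"yaw":0},
  {"tx":0,"ty":0,"tz":0.012,"yaw":0},
  {"tx":0,"ty":0,"tz":0.01,"yaw":0},
  {"tx":0,"ty":0,"tz":0.006,"yaw":0},
])

```text
time_s: 19.15
eef_pos: [608.4, 29.8, 139.9]
tool_rot: [-3.123, -0.344, -0.0]
contact_force: [0.3, 0.1, 0.4]
gripper_width: 0.003
```

```bash
cat > sw.py <<'E'
from h import *
import sys
for i in range(int(sys.argv[1])): snapshot("side")
s,r=tool(); a=np.arctan2(r[1,0],r[0,0]); c=np.radians(12.5); ex=np.array([np.cos(c),np.sin(c)]); ey=np.array([-ex[1],ex[0]])
d=s["eef_pos"][:2]-np.array([493.3,53.1]); f=s["contact_force"]
print("t",round(s["time_s"],2),"tool cab(rel hinge)",(d@ex).round(1),(d@ey).round(1),"z",s["eef_pos"][2].round(1),"yaw",np.degrees(a).round(2),"F cab",(f[:2]@ex).round(1),(f[:2]@ey).round(1),f[2].round(1))
E
python3 sw.py 2
python3 - <<'E'
import numpy as np
P=np.array([-5,-2.9])
pr=None
for th in range(0,91,10):
    t=np.radians(th); n=np.array([np.sin(t),-np.cos(t)]); q=P+115*np.array([np.cos(t),np.sin(t)])+n*(6+10*np.sin(t)+13.5*np.cos(t))
    print(th,q.round(1), None if pr is None else (q-pr).round(1)); pr=q
E
```

```text
t 19.25 tool cab(rel hinge) 107.2 -47.8 z 140.1 yaw 12.58 F cab -0.6 0.3 0.5
0 [110.  -22.4] None
10 [111.9  -3.6] [ 1.9 18.8]
20 [110.6  15.7] [-1.3 19.3]
30 [105.9  34.9] [-4.7 19.3]
40 [97.7 53.6] [-8.2 18.6]
50 [86.  70.8] [-11.7  17.3]
60 [71. 86.] [-15.   15.2]
70 [53.1 98.3] [-17.9  12.3]
80 [ 32.9 107.2] [-20.3   8.9]
90 [ 11.  112.1] [-21.9   4.9]
```

Emit:
apply_moves([
  {"tx":0.0005,"ty":-0.004,"tz":0,"yaw":0},
  {"tx":0.0005,"ty":-0.007,"tz":0,"yaw":0},
  {"tx":0.0005,"ty":-0.007,"tz":0,"yaw":0},
  {"tx":0.001,"ty":-0.007,"tz":0,"yaw":0},
  {"tx":0.001,"ty":-0.008,"tz":0,"yaw":0},
  {"tx":0.001,"ty":-0.008,"tz":0,"yaw":0},
  {"tx":0.0,"ty":-0.008,"tz":0,"yaw":0},
  {"tx":-0.0005,"ty":-0.008,"tz":0,"yaw":0},
  {"tx":-0.0005,"ty":-0.008,"tz":0,"yaw":0},
  {"tx":-0.001,"ty":-0.005,"tz":0,"yaw":0},
])

```text
time_s: 20.08
eef_pos: [596.4, 107.1, 143.8]
tool_rot: [-3.122, -0.345, -0.009]
contact_force: [0.1, -0.4, 0.2]
gripper_width: 0.011
```

```bash
python3 sw.py 2
```

```text
t 20.18 tool cab(rel hinge) 112.2 30.5 z 143.8 yaw 12.68 F cab 0.3 -0.4 0.7
```

```bash
python3 - <<'E'
from h import *
im=snapshot("side"); u,v=proj([[550,80,120]],"side")[0]
I,o=crop(im,u,v,90,72,8); cv2.imwrite("pics/j.png",I)
E
```

```text
(no output)
```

View pics/j.png

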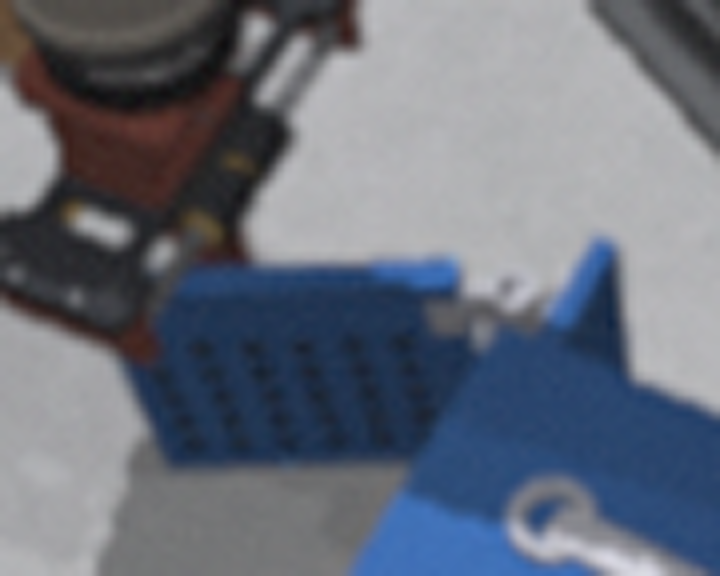

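Emit:
apply_moves([
  {"tx":-0.003,"ty":-0.004,"tz":0,"yaw":0},
  {"tx":-0.005,"ty":-0.008,"tz":0,"yaw":0},
  {"tx":-0.005,"ty":-0.008,"tz":0,"yaw":0},
  {"tx":-0.0058,"ty":-0.0085,"tz":0,"yaw":0},
  {"tx":-0.0058,"ty":-0.0085,"tz":0,"yaw":0},
  {"tx":-0.0075,"ty":-0.0075,"tz":0,"yaw":0},
  {"tx":-0.0075,"ty":-0.007,"tz":0,"yaw":0},
  {"tx":-0.008,"ty":-0.005,"tz":0,"yaw":0},
  {"tx":-0.006,"ty":-0.003,"tz":0,"yaw":0},
])

```text
time_s: 20.98
eef_pos: [525.2, 154.9, 143.0]
tool_rot: [3.122, 0.34, 0.009]
contact_force: [-0.2, -0.5, 0.0]
gripper_width: 0.009
```

```bash
python3 sw.py 2
```

```text
t 21.08 tool cab(rel hinge) 53.1 92.3 z 143.0 yaw 12.45 F cab -0.7 0.9 0.9
```

Emit:
apply_moves([
  {"tx":-0.004,"ty":-0.001,"tz":0,"yaw":0},
  {"tx":-0.006,"ty":-0.002,"tz":0,"yaw":0},
  {"tx":-0.006,"ty":-0.002,"tz":0,"yaw":0},
  {"tx":-0.006,"ty":-0.001,"tz":0,"yaw":0},
  {"tx":-0.004,"ty":-0.001,"tz":0,"yaw":0},
])

```text
time_s: 21.5
eef_pos: [497.9, 154.7, 143.1]
tool_rot: [3.122, 0.336, 0.011]
contact_force: [0.0, -0.1, 0.4]
gripper_width: 0.002
```

```bash
python3 sw.py 3
```

```text
t 21.65 tool cab(rel hinge) 27.0 98.3 z 143.2 yaw 12.29 F cab 0.2 -0.8 -0.8
```

Emit:
apply_moves([
  {"tx":-0.004,"ty":0,"tz":0,"yaw":0},
  {"tx":-0.004,"ty":0,"tz":0,"yaw":0},
  {"tx":-0.003,"ty":0,"tz":0,"yaw":0},
])

```text
time_s: 21.9
eef_pos: [488.1, 152.6, 143.3]
tool_rot: [3.123, 0.335, 0.014]
contact_force: [0.6, 0.6, -0.6]
gripper_width: 0.006
```

```bash
python3 sw.py 3
```

```text
t 22.05 tool cab(rel hinge) 16.5 98.2 z 143.3 yaw 12.25 F cab 0.2 0.4 -0.1
```

Emit:
apply_moves([
  {"tx":-0.002,"ty":0,"tz":0,"yaw":0},
])

```text
time_s: 22.13
eef_pos: [486.6, 152.2, 143.4]
tool_rot: [3.123, 0.335, 0.015]
contact_force: [-0.0, 0.5, -0.5]
gripper_width: 0.005
```

```bash
python3 sw.py 3
```

```text
t 22.28 tool cab(rel hinge) 14.4 98.1 z 143.3 yaw 12.26 F cab 0.2 0.1 -0.7
```

Emit:
apply_moves([
  {"tx":-0.002,"ty":0,"tz":0,"yaw":0},
])

```text
time_s: 22.37
eef_pos: [484.6, 151.7, 143.3]
tool_rot: [3.123, 0.335, 0.014]
contact_force: [-0.6, 0.2, 0.6]
gripper_width: 0.005
```

```bash
python3 sw.py 3
```

```text
t 22.52 tool cab(rel hinge) 12.3 98.1 z 143.2 yaw 12.26 F cab 0.7 -0.0 -0.1
```

Emit:
apply_moves([
  {"tx":-0.002,"ty":0,"tz":0,"yaw":0},
])

```text
time_s: 22.6
eef_pos: [482.4, 151.3, 143.3]
tool_rot: [3.123, 0.335, 0.014]
contact_force: [1.1, 0.1, 0.1]
gripper_width: 0.002
```

```bash
python3 sw.py 3
```

```text
t 22.75 tool cab(rel hinge) 10.2 98.1 z 143.2 yaw 12.26 F cab 0.4 -0.3 -0.7
```

Emit:
apply_moves([
  {"tx":-0.0015,"ty":0,"tz":0,"yaw":0},
])

```text
time_s: 22.83
eef_pos: [481.7, 151.0, 143.4]
tool_rot: [3.123, 0.336, 0.017]
contact_force: [7.8, 0.7, -6.2]
gripper_width: 0.004
```

```bash
python3 sw.py 3
```

```text
t 22.98 tool cab(rel hinge) 9.9 98.1 z 143.5 yaw 12.26 F cab 4.9 0.1 -3.3
```

Emit:
apply_moves([
  {"tx":-0.0015,"ty":0,"tz":0,"yaw":0},
])

```text
time_s: 23.07
eef_pos: [481.7, 151.1, 143.7]
tool_rot: [-3.123, -0.335, -0.022]
contact_force: [6.5, 0.6, -5.4]
gripper_width: 0.004
```

```bash
python3 sw.py 3
```

```text
t 23.22 tool cab(rel hinge) 9.9 98.2 z 143.7 yaw 12.25 F cab 6.6 -0.6 -4.4
```

Emit:
apply_moves([
  {"tx":0.001,"ty":0,"tz":0.001,"yaw":0},
  {"tx":0.004,"ty":0,"tz":0,"yaw":0},
  {"tx":0.009,"ty":0,"tz":0,"yaw":0},
  {"tx":0.012,"ty":0,"tz":0,"yaw":0},
  {"tx":0.012,"ty":0,"tz":0,"yaw":0},
  {"tx":0.012,"ty":0,"tz":0,"yaw":0},
  {"tx":0.01,"ty":0,"tz":-0.01,"yaw":0},
  {"tx":0.005,"ty":0,"tz":-0.02,"yaw":0},
  {"tx":0,"ty":0,"tz":-0.03,"yaw":0},
  {"tx":0,"ty":0,"tz":-0.03,"yaw":0},
  {"tx":0,"ty":0,"tz":-0.015,"yaw":0},
  {"tx":0,"ty":0,"tz":-0.005,"yaw":0},
])

```text
time_s: 24.22
eef_pos: [547.6, 165.2, 253.7]
tool_rot: [3.121, 0.335, -0.002]
contact_force: [-0.1, 1.1, -0.6]
gripper_width: -0.001
```

```bash
python3 - <<'E'
from h import *
import pickle
ims={c:snapshot(c) for c in("side","top")}; pickle.dump(ims,open("ims4.pkl","wb"))
P=[]
for c in("top","side"):
    u,v=proj([[450,130,120]],c)[0]
    I,o=crop(ims[c],u,v,66,90,6); P.append(I)
cv2.imwrite("pics/k.png",np.hstack(P))
for l in("door_center","door_edge","socket_up","socket_low"):
  for c in("side","top"):
    for d in tip_of(l,c): print(l,c,np.round(d["position"],1),round(float(d["score"]),2))
for l,p in(("edge",[81-87,164-90]),): print(W([[81,74,87],[81,2,87],[82,-93,124]],388.87,122.1,12.5).round(1))
togo(0,0,0)
E
```

```text
door_center side [ 386.5 -431.8   76.1] 0.57
door_center side [466.7 136.2   5.9] 0.46
door_center top [ 389.  -434.3   77. ] 0.75
door_edge side [ 315.4 -431.6   78. ] 0.97
door_edge side [454.9 210.6  83.8] 0.79
door_edge side [468.8 138.1   9.1] 0.44
door_edge top [ 313.1 -431.    73.2] 0.69
door_edge top [492.3  51.7  29.7] 0.56
socket_up side [488.4  51.7 124.7] 0.83
socket_up side [ 476.2 -442.1  111. ] 0.58
socket_up top [ 478.1 -445.7  111.1] 0.87
socket_up top [486.2  50.4 123.2] 0.5
socket_low side [ 475.7 -444.3   19.7] 0.97
socket_low top [ 475.8 -439.8   20.5] 0.67
socket_low top [487.2  45.   33.8] 0.43
[[451.9 211.9  87. ]
 [467.5 141.6  87. ]
 [489.1  49.1 124. ]]
t 24.72 pos [545.9 164.5 250.4] toolx ang 12.27 zaxis [-0.0057 -0.004  -1.    ] F [ 0.2  1.7 -0.6] M [ 0.03 -0.02 -0.03] w 0.6
togo tool mm [-566.7   44.   254.1] yaw None
```

View pics/k.png

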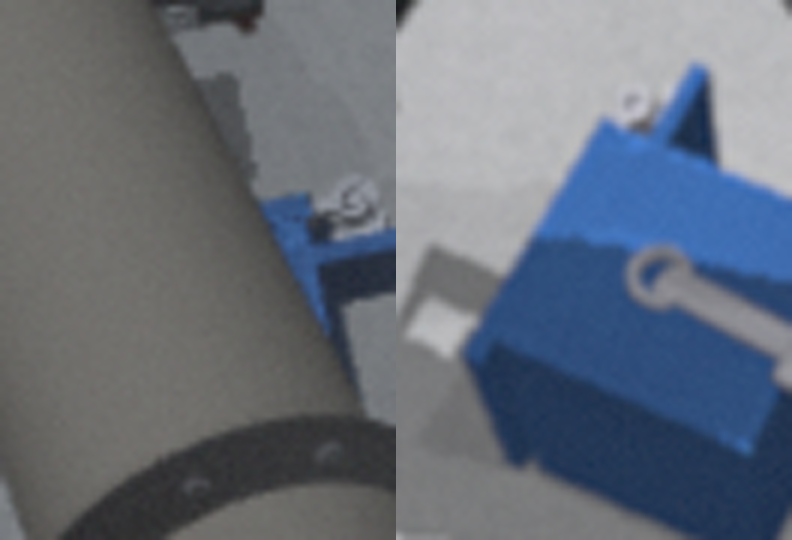

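Emit:
apply_moves([
  {"tx":0.003,"ty":0.006,"tz":-0.002,"yaw":0},
  {"tx":0.004,"ty":0.012,"tz":-0.003,"yaw":0},
  {"tx":0.004,"ty":0.018,"tz":-0.003,"yaw":0},
  {"tx":0.004,"ty":0.02,"tz":-0.003,"yaw":0},
  {"tx":0.004,"ty":0.02,"tz":0,"yaw":0},
  {"tx":0.004,"ty":0.02,"tz":0,"yaw":0},
  {"tx":0.004,"ty":0.02,"tz":0,"yaw":0},
  {"tx":0.004,"ty":0.02,"tz":0,"yaw":0},
  {"tx":0.004,"ty":0.02,"tz":0,"yaw":0},
  {"tx":0.004,"ty":0.02,"tz":0,"yaw":0},
  {"tx":0.004,"ty":0.02,"tz":0,"yaw":0},
  {"tx":0.004,"ty":0.02,"tz":0,"yaw":0},
  {"tx":0.004,"ty":0.018,"tz":0,"yaw":0},
  {"tx":0.003,"ty":0.012,"tz":0,"yaw":0},
  {"tx":0.002,"ty":0.006,"tz":0,"yaw":0},
])

```text
time_s: 25.97
eef_pos: [663.0, -97.5, 264.4]
tool_rot: [3.115, 0.326, -0.008]
contact_force: [0.6, 0.1, -0.2]
gripper_width: 0.006
```

```bash
python3 - <<'E'
from h import *
import pickle
ims={c:snapshot(c) for c in("side","top")}; pickle.dump(ims,open("ims5.pkl","wb"))
cab=(388.87,122.1,12.5)
P=[]
for c in("top","side"):
    u,v=proj([[450,130,120]],c)[0]
    I,o=crop(ims[c],u,v,66,60,6); J=I.copy()
    overlay(J,c,[(W(box(75,87,-70,74,12,162),*cab),(0,255,255))],[],6,o)
    P.append(np.vstack([I,J]))
cv2.imwrite("pics/l.png",cv2.resize(np.hstack(P),None,fx=.83,fy=.83,interpolation=cv2.INTER_AREA))
f=np.hstack([ims["top"],ims["side"]]); cv2.imwrite("pics/m.png",cv2.resize(cv2.cvtColor(f,cv2.COLOR_RGB2BGR),(800,300),interpolation=cv2.INTER_AREA))
for l in("door_center","door_edge","socket_up","socket_low","blank_center"):
  for c in("side","top"):
    for d in tip_of(l,c): print(l,c,np.round(d["position"],1),round(float(d["score"]),2))
togo(0,0,0)
E
```

```text
door_center side [ 388.1 -431.6   73.6] 0.65
door_center top [ 388.2 -432.5   76.1] 0.68
door_edge side [ 313.  -429.9   73.7] 0.77
door_edge side [455.9 210.9  83.9] 0.75
door_edge top [ 312.1 -427.4   74.5] 0.87
socket_up side [ 478.  -440.9  111.3] 0.91
socket_up top [ 477.3 -445.9  111.1] 0.82
socket_up top [485.2  52.8 122. ] 0.57
socket_low side [ 476.3 -446.4   21.2] 0.96
socket_low top [388.6 116.3  -3.7] 0.63
socket_low top [ 478.3 -440.3   17.6] 0.56
socket_low top [489.7  50.4  32.9] 0.54
blank_center side [ 541.  -242.2   66.1] 0.62
t 26.57 pos [662.5 -93.5 264.5] toolx ang 12.18 zaxis [-0.0041 -0.0085 -1.    ] F [-0.1 -1.  -0.2] M [-0.01 -0.01  0.06] w 0.3
togo tool mm [-626.3 -233.1  266.4] yaw None
```

View pics/l.png

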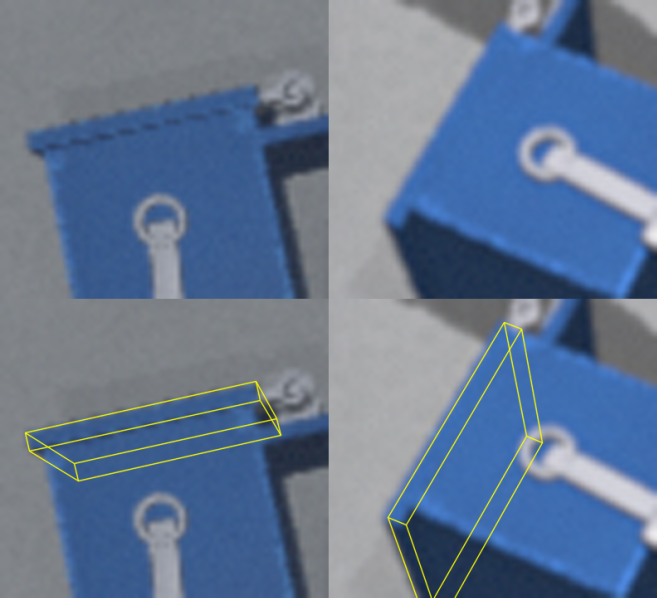

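View pics/m.png

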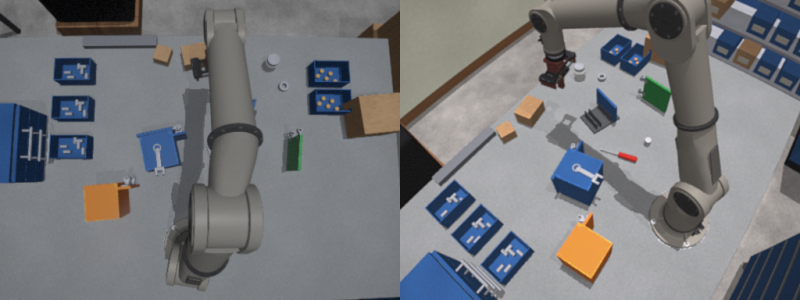

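Both views show the door lying parallel and flush on the cabinet front, from (30,140) to (258,95) in the top crop, and matching the shut overlay. The knuckles are on the hinge, the blank is still in the rack, and the arm is clear. Handing in.

```bash
python3 -c "
from plant import order,telemetry
print(order.close_job()); print(telemetry.read_state()['time_s'])"
```

```text
the job is handed in; nothing more can be done
None
the job is handed in; nothing more can be done
```

The door is hung on both hinge pins and shut against the cabinet front. The job was handed in at about 26.6 s of the 67 s allowed.

- **Finding the pins:** I took the door from the rack by its top edge. I then located the pins with two light touches of the knuckles from the front, about 4–6 N each.
- **Hanging:** The knuckles went down over the pins without resistance. They seated exactly at the expected height, with about 6 N the highest reading as it sat down. I let go there and lifted clear.
- **Shutting:** I pushed the door shut with closed fingers until it met a hard stop within a millimetre of the predicted shut position, at about 8 N.

**Last checks:**
- The top and side pictures show the door flush along the stop frame with both knuckles on the hinge. The blank panel is still in the rack, and the arm is clear of everything.
- In the side view, the detector put the free edge at (456, 211) mm. The shut position should be (452, 212), which is within that camera's error.

**Disagreements:**
- The two cameras differed by about 4 mm on the cabinet's position, and the touches settled where the pins were.
- The felt pin offset came out near 5.9 mm from my estimated hinge centre rather than 4.5 mm. I put the difference down to camera error.
- The detectors often reported the green look-alike instead of the door, so I ignored those results.

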